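# Cleat and weight the centre joint of a violin back

### The job

Reinforce the centre joint of the violin back: lay the three wooden cleats flat across the joint, each centred on a pencil cross, the long pale one at the plate's wide end, the short black one at the narrow end with the dark tab, and the red one between them. Then stand the brass weight upright on the middle of the red cleat and the steel weight upright on the middle of the long pale cleat. Lower everything into place gently without dropping it, for the plate is thin, and leave the glue jar, the finger plane and the brush pot where they stand.

Things in the scene. Friction and masses are not known exactly. Their poses are not given: they have to be found in the camera images.
- back_plate: Child's violin back, maple, 254 x 154 mm, fixed flat on a fixed round cork board (290 mm wide, 14 mm high), any yaw. Origin: middle pencil cross, on its top face, 22 mm above the bench. x runs along the centre joint (dark line) to the narrow end with the small dark tab; y across it; z up. Pencil crosses on the joint (66 mm cross strokes) at x = -65 (wide end), 0 and +65 mm (narrow end), y = 0.
- long_cleat_mid (a point): Long pale cream wooden cleat: a flat rounded bar 56 mm long (its y axis), 24 mm wide (x), 12 mm thick (z), 14-20 g, loose, lying flat on the bench at the start. The point is its centre, 6 mm above its underside. The longest and palest of the three.
- medium_cleat_mid (a point): Medium red-brown wooden cleat: a flat rounded bar 44 mm long (its y axis), 24 mm wide (x), 12 mm thick (z), 14-20 g, loose, lying flat on the bench at the start. The point is its centre, 6 mm above its underside. The red one.
- short_cleat_mid (a point): Short black wooden cleat: a flat rounded bar 32 mm long (its y axis), 24 mm wide (x), 12 mm thick (z), 14-20 g, loose, lying flat on the bench at the start. The point is its centre, 6 mm above its underside. The shortest, of ebony.
- brass_weight_mid (a point): Yellow brass weight, loose, upright on the bench: a round body of 34 mm diameter and 26 mm height, then a knob of 20 mm diameter up to 40 mm (cone between 26 and 29 mm); 0.15-0.26 kg. The point is on its axis, 20 mm above its underside; z is up along the axis.
- steel_weight_mid (a point): Silver-grey steel weight, loose, upright on the bench: a plain cylinder of 30 mm diameter, 36 mm high, with a shallow groove at half height; 0.13-0.24 kg. The point is its centre, 18 mm above its underside; z is up along the axis.
- glue_jar_mid (a point): Bystander, not to be disturbed: loose amber jar with a black lid, 48 mm diameter, 50 mm high. The point is its centre, 25 mm up.
- finger_plane_mid (a point): Bystander, not to be disturbed: loose small brass finger plane with a wooden infill, 50 mm long (x), 26 mm wide, 29 mm high. The point is 14.5 mm above its underside.
- brush_pot_mid (a point): Bystander, not to be disturbed: loose white open ceramic cup, 46 mm diameter at the rim, 42 mm high. The point is on its axis, 21 mm up.
There are look-alikes about, which are no part of the job. Of the things that look like the part that bears medium_cleat_mid, the smaller one is meant.

How it is judged:
By the outcome, as a careful person would: the job done as asked, in the order asked, and still so for the second after the job is handed in, with the robot touching nothing.
It also fails if it takes over 128 s, if anything falls off the work surface, if the arm or the gripper's body presses on something with over 40 N, if the wrist force passes 120 N, or if a joint passes its speed limit or range.

### The arm

A 6-joint arm with a two-finger parallel gripper is mounted at the origin on the work surface. World frame = base frame: x ahead of the robot, y to its left, z up, the work surface at z = 0. Lengths are in m, angles in degrees, forces in N, time in s.
With the tool pointing down it reaches from about 0.35 to 0.875 m from the base axis. Payload 15.5 kg.
Tool frame: the origin (TCP) lies midway between the tips of the shut fingers; the grasp point (between the pads) lies 19 mm behind it; z points along the fingers, y is the direction in which the jaws open and shut (so a half turn about z gives the same grasp; the last joint's range is limited). The gripper opens to 85 mm and grips with 20 to 120 N. Pads are 22 mm wide; open, the fingers measure 114 mm over their backs; the gripper's body (76 mm by 85 mm) begins 54 mm behind the grasp point. The pads swing forward as they close: fully open they stand 13 mm farther back than shut.
Start: joints at [63.742, 28.281, 77.091, -0, 74.628, -5.472], TCP at [0.222, 0.584, 0.231] pointing down, gripper open.
Joint ranges: [-166.48, 166.48], [-47.26, 123.95], [12.59, 153.08], [-70.14, 250.14], [6.76, 159.57], [-176.63, 176.63]. Speed limits (degrees/s): [108.29, 108.29, 147.25, 172.46, 172.46, 172.46].

### API

Orientations are given as a 3x3 rotation matrix whose columns are the frame's x, y, z axes.
In Python, from bench import sensors, optics, order gives the robot as it stands.
- The arm moves only by the shell command python3 -m pendant 'ROWS'. ROWS is JSON, a list of rows, each an object with "offset": the shift along the world's x, y, z in mm, a list of three; "dr": the turn, a rotation vector about the world's x, y, z in rad, a list of three; "gripper": the opening in per cent of the stroke, from 0 (shut) to 100 (fully open). In form: [{"offset": [tx, ty, tz], "dr": [rx, ry, rz], "gripper": gripper}, ...]. A call has exactly 5 rows; each row is the pose to reach, as a shift and turn from the pose commanded when the call began; what a row does not reach only later rows make up. A row lasts 1/10 s, in which the tool goes at most 50 mm and 8.59 degrees, less where a joint would pass 70% of its speed; a pose out of reach is approached as far as the arm can. A call with a gripper value outside its range is refused whole. The fingers move at their own pace and stop on an object; the grip force is fixed at half the most. Time passes only in rows, so rows that repeat a pose let the fingers close, or fill a call up. It gives the time, the measured TCP pose, the force and the opening at its end, in the units of the state.
- sensors.state(): the state, without advancing time (a new reading comes with each control period).
- optics.camera(name): name is "scene" or "top"; returns a dict with "image" (420x560x3 uint8, blue, green, red), "camera_matrix" (3x3 intrinsics, pixels), "k1" (the pictures are not rectified: a ray, as slopes to the right and down, at radius r is drawn at 1 + k1 r^2 times it, then the intrinsics apply), "R" (3x3) and "t" (3): a world point X has camera coordinates R X + t. Camera axes: x right, y down, z forward; pixel columns grow to the right and rows downward; lengths in m; the calibration is good to about 2 mm. A picture is of the moment at which its call begins. There is no depth.
- order.hand_in(): hands the job in, once; it reports no verdict.
The state is a dict: "t": time; "joint_positions": joint angles; "joint_vel": joint speeds; "effort": joint torques, N m; "eef_pos": TCP position; "ee_rot": TCP orientation; "wrist_force": force on the tool from outside, world axes, zero at the start; "moment": the same for the moment, N m; "finger_gap": finger opening in m.
Only numpy, scipy, OpenCV 4.12 (cv2) and the standard library are available. Lean on these libraries where they do the work, as an engineer would, in place of code of your own. Each camera call takes 0.05 s, during which the arm holds its last target.

## Working session

There is one attempt and no reset: what is moved stays moved. The work goes in short steps, Python scripts to look and compute and a shell command to move; the robot and the scene stay as the last step left them, time stands still between calls to the robot, and variables do not carry over. Pictures are saved under pics/ and viewed, and the job is handed in when it is done.

```bash
ls; mkdir -p pics; python3 - <<'E'
from bench import sensors, optics
import cv2
s=sensors.state();print(s['t'],s['eef_pos'],s['ee_rot'],s['finger_gap'],s['wrist_force'])
for n in ("scene","top"):
    c=optics.camera(n);cv2.imwrite(f"pics/{n}0.png",c['image']);print(n,c['camera_matrix'],c['k1'],c['R'],c['t'])
E
```

```text
pics
0.0 [0.22164944 0.58400348 0.23071603] [[-9.34917173e-01  3.54865656e-01 -4.96719455e-04]
 [ 3.54865994e-01  9.34916553e-01 -1.07920071e-03]
 [ 8.14199736e-05 -1.18523212e-03 -9.99999294e-01]] 0.08519436753871909 [-0.48290864  0.71748795  0.11629116]
scene [[441.49549901   0.         276.34507881]
 [  0.         441.49549901 209.17005516]
 [  0.           0.           1.        ]] -0.09951942295994104 [[-0.71688454  0.69697599  0.01735036]
 [ 0.3713952   0.40282837 -0.83653745]
 [-0.59003573 -0.59325692 -0.54763497]] [ 0.34688129 -0.12562205  1.46334281]
top [[509.28154428   0.         286.89653307]
 [  0.         509.28154428 215.14103145]
 [  0.           0.           1.        ]] -0.01324246420956656 [[-0.00235227 -0.99962517 -0.02727621]
 [-0.99842091  0.00387861 -0.0560414 ]
 [ 0.05612619  0.02710132 -0.99805579]] [0.02032632 0.48227216 1.19404196]
```

View pics/top0.png

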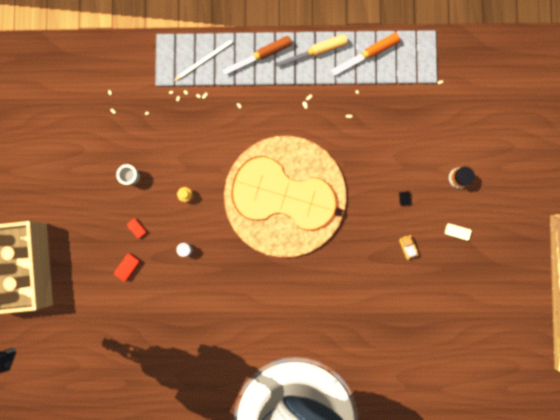

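View pics/scene0.png

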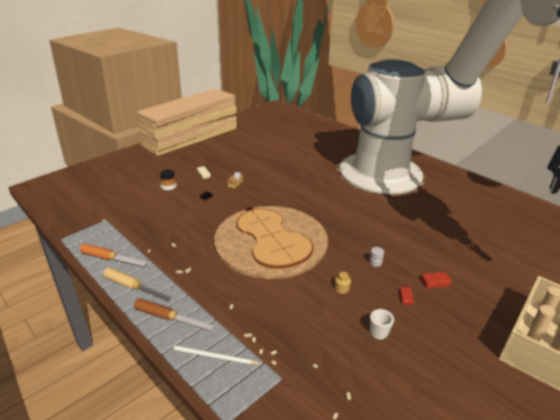

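```bash
cat > h.py <<'E'
import numpy as np, cv2
from bench import sensors, optics
def ray(c,p):
    K=c['camera_matrix'];d=np.array([c['k1'],0,0,0],float)
    u=cv2.undistortPoints(np.array([[p]],float),K,d)[0,0]
    R=np.array(c['R']);t=np.array(c['t'])
    return -R.T@t, R.T@np.array([u[0],u[1],1])
def toz(c,p,z):
    o,d=ray(c,p); return o+d*(z-o[2])/d[2]
def proj(c,X):
    R=np.array(c['R']);q=R@np.array(X)+c['t'];x=q[:2]/q[2];x=x*(1+c['k1']*(x@x))
    K=c['camera_matrix'];return np.array([K[0,0]*x[0]+K[0,2],K[1,1]*x[1]+K[1,2]])
E
python3 - <<'E'
import cv2
a=cv2.imread('pics/top0.png')
cv2.imwrite('pics/t_l.png',cv2.resize(a[150:290,100:210],None,fx=5,fy=5,interpolation=cv2.INTER_NEAREST)[:600])
cv2.imwrite('pics/t_m.png',cv2.resize(a[130:262,215:355],None,fx=4.5,fy=4.5,interpolation=cv2.INTER_CUBIC))
cv2.imwrite('pics/t_r.png',cv2.resize(a[155:270,385:485],None,fx=5,fy=5,interpolation=cv2.INTER_NEAREST))
E
```

```text
(no output)
```

View pics/t_l.png

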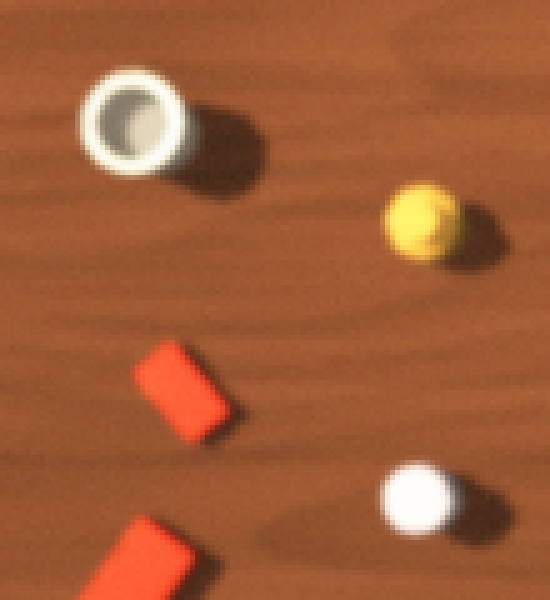

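View pics/t_m.png

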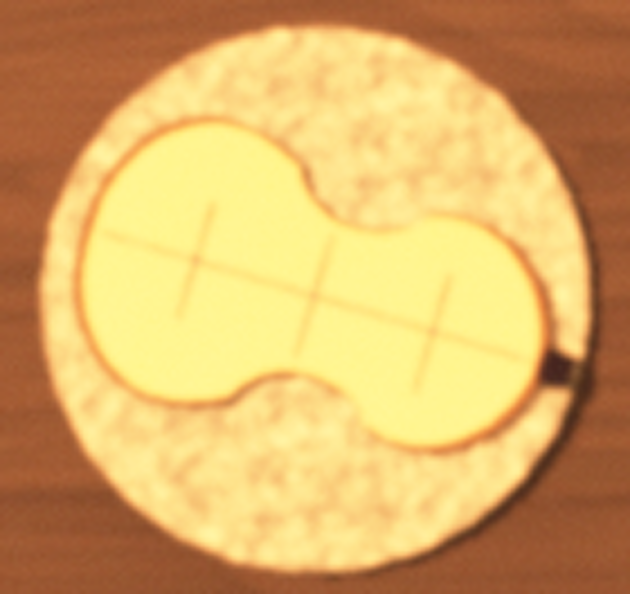

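View pics/t_r.png

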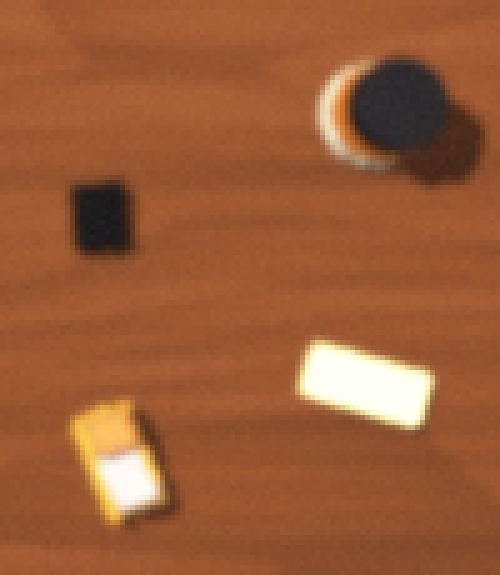

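```bash
cat > seg.py <<'E'
from h import *
def comp(mask,box):
    m=np.zeros_like(mask);x0,y0,x1,y1=box;m[y0:y1,x0:x1]=mask[y0:y1,x0:x1]
    cs,_=cv2.findContours(m,cv2.RETR_EXTERNAL,cv2.CHAIN_APPROX_NONE)
    return max(cs,key=cv2.contourArea) if cs else None
def bar(c,cnt,z):
    # area centroid & axes on plane z from upscaled filled mask
    P=np.array([toz(c,p,z)[:2]*1000 for p in cnt[:,0].astype(float)])
    r=cv2.minAreaRect(P.astype(np.float32));b=cv2.boxPoints(r)
    e=max([(np.linalg.norm(b[i]-b[i-1]),tuple(b[i]-b[i-1])) for i in (1,2)])[1]
    return np.round(r[0],1),np.round(sorted(r[1]),1),round(float(np.degrees(np.arctan2(e[1],e[0])))%180,1)
E
python3 - <<'E'
from seg import *
c=optics.camera('top');S=4
im=cv2.resize(c['image'],None,fx=S,fy=S,interpolation=cv2.INTER_CUBIC)
hsv=cv2.cvtColor(im,cv2.COLOR_BGR2HSV)
for p in [(137,229),(458,232),(405,198),(185,195),(184,250),(137,250),(405,215)]: print(p,c['image'][p[1],p[0]])
b,g,r=[im[...,i].astype(int) for i in range(3)]
M={'red':((r>170)&(g<110),(120,210,155,245)),'redbig':((r>170)&(g<110),(110,248,145,290)),'pale':((b>140)&(g>170),(440,218,478,246)),'black':((r<75),(393,185,417,212)),
'brass':((r>170)&(g>140),(172,182,198,208)),'steel':((b>150),(172,238,198,262))}
for n,(m,box) in M.items():
    cnt=comp((m*255).astype(np.uint8),[v*S for v in box]).astype(float)
    cnt=(cnt+.5)/S-.5
    z={'brass':.026,'steel':.036}.get(n,.012)
    (x,y),rr=cv2.minEnclosingCircle(cnt.astype(np.float32))
    print(n,bar(c,cnt,z),'circ',(round(x,1),round(y,1)),np.round(toz(c,(x,y),z)*1000,1),rr/428*2000)
E
```

```text
(137, 229) [ 60  98 254]
(458, 232) [248 255 255]
(405, 198) [28 26 28]
(185, 195) [106 237 254]
(184, 250) [251 253 254]
(137, 250) [ 54  90 160]
(405, 215) [ 50  91 163]
red (array([453.4, 382.8]), array([30.3, 50.1]), 39.1) circ (135.1, 227.9) [453.3 382.4  12. ] 51.85173159447786
redbig (array([360.2, 405.4]), array([38.9, 66.4]), 145.5) circ (125.5, 267.0) [360.  404.4  12. ] 70.7962089609877
pale (array([ 442.6, -382.9]), array([27.7, 59.7]), 73.7) circ (457.7, 231.4) [ 442.6 -383.1   12. ] 61.54809488314335
black (array([ 521.4, -260.8]), array([25.3, 32.2]), 3.1) circ (405.4, 198.0) [ 521.9 -261.6   12. ] 36.05033081268596
brass (array([533.9, 264.7]), array([30.9, 36. ]), 160.2) circ (183.9, 193.9) [533.  262.4  26. ] 35.86711393338497
steel (array([402.3, 261. ]), array([32.1, 32.3]), 90.5) circ (182.9, 249.4) [402.  261.1  36. ] 33.23464304487282
```

```bash
python3 - <<'E'
from seg import *
c=optics.camera('top');S=4
im=cv2.resize(c['image'],None,fx=S,fy=S,interpolation=cv2.INTER_CUBIC)
b,g,r=[im[...,i].astype(int) for i in range(3)]
M={'red':((r>212),(120,210,155,245)),'redbig':((r>212),(110,248,145,290)),'pale':((g>175)&(b>150),(440,218,478,246)),'black':((r<90),(393,185,417,212)),
'brass':((g>165),(172,182,198,208)),'steel':((b>165),(172,238,198,262))}
for n,(m,box) in M.items():
    cnt=comp((m*255).astype(np.uint8),[v*S for v in box]).astype(float)
    cnt=(cnt+.5)/S-.5
    z={'brass':.026,'steel':.036}.get(n,.012)
    (x,y),rr=cv2.minEnclosingCircle(cnt.astype(np.float32))
    print(n,bar(c,cnt,z),np.round(toz(c,(x,y),z)*1000,1))
# plate: joint & strokes
gr=im[...,1]; x0,y0,x1,y1=215*S,130*S,355*S,262*S
bh=cv2.morphologyEx(cv2.cvtColor(im,cv2.COLOR_BGR2GRAY),cv2.MORPH_BLACKHAT,np.ones((17,17),np.uint8))
cv2.imwrite('pics/bh.png',cv2.convertScaleAbs(bh[y0:y1,x0:x1],alpha=6))
pl=((g>210)&(r>240)&(b<190)).astype(np.uint8)*255
cv2.imwrite('pics/pl.png',pl[y0:y1,x0:x1])
# dark tab
t=((r<90)).astype(np.uint8)*255
cnt=comp(t,[v*S for v in (328,203,345,222)]);print('tab',(cnt[:,0].mean(0)+.5)/S-.5)
E
```

```text
red (array([453.2, 381.7]), array([26. , 45.5]), 40.6) [453.3 381.8  12. ]
redbig (array([360. , 404.5]), array([34.2, 61.5]), 144.9) [360.  404.7  12. ]
pale (array([ 442.6, -382.8]), array([27.1, 59.2]), 73.7) [ 442.1 -382.9   12. ]
black (array([ 521.4, -261.1]), array([27.2, 33.6]), 3.1) [ 520.9 -260.4   12. ]
brass (array([534.2, 265.3]), array([27.5, 33.6]), 157.3) [532.9 262.5  26. ]
steel (array([402., 261.]), array([31.1, 31.5]), 0.5) [402.  261.2  36. ]
tab [338.17723881 211.61380597]
```

View pics/bh.png

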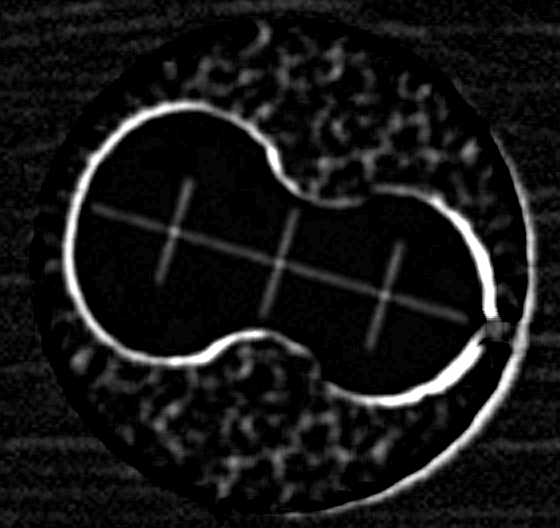

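```bash
python3 - <<'E'
from seg import *
def go(cam,S,cr,half):
    c=optics.camera(cam)
    im=cv2.resize(c['image'],None,fx=S,fy=S,interpolation=cv2.INTER_CUBIC)
    bh=cv2.morphologyEx(cv2.cvtColor(im,cv2.COLOR_BGR2GRAY),cv2.MORPH_BLACKHAT,np.ones((17,17),np.uint8)).astype(float)
    # sample blackhat on a world grid at z=22 (ray-cast pixels)
    return c,bh,S
c,bh,S=go('top',4,None,None)
ap=[((215*4+x+.5)/4-.5,(130*4+y+.5)/4-.5) for x,y in [(174,232),(279,263.5),(385,296)]]
W=[toz(c,p,.022)[:2]*1000 for p in ap];print(np.round(W,1),np.linalg.norm(W[0]-W[1]),np.linalg.norm(W[2]-W[1]))
ys,xs=np.nonzero(bh>6)
P=np.c_[(xs+.5)/S-.5,(ys+.5)/S-.5];w=bh[ys,xs]
k=(abs(P[:,0]-285)<60)&(abs(P[:,1]-196)<60);P=P[k];w=w[k]
X=np.array([toz(c,p,.022)[:2]*1000 for p in P])
o=W[1].copy();u=(W[2]-W[0]);u/=np.linalg.norm(u)
for it in range(4):
    v=np.array([-u[1],u[0]]);a=(X-o)@u;b=(X-o)@v
    j=(abs(b)<6)&(abs(a)<105)&(abs(abs(a)-65)>6)&(abs(a)>6)
    pf=np.polyfit(a[j],b[j],1,w=w[j])
    st=[]
    for x0 in (-65,0,65):
        s=(abs(a-x0)<7)&(abs(b)<30)&(abs(b)>6)
        st.append((np.average(a[s],weights=w[s]),np.average(b[s],weights=w[s])))
    print(np.round(pf,3),np.round(st,2))
    o=o+v*pf[1]+u*np.mean([st[i][0] for i in range(3)]); th=np.arctan(pf[0]);u=u*np.cos(th)+v*np.sin(th)
print('origin',o,'yaw',np.degrees(np.arctan2(u[1],u[0])))
for x0 in (-65,0,65): print(x0,np.round(o+u*x0,1))
# scene projections overlay
s=optics.camera('scene');im=cv2.resize(s['image'],None,fx=2,fy=2)
def mk(X,col):
    p=(proj(s,np.array(X)/1000)+.5)*2-.5;cv2.circle(im,tuple(int(round(q)) for q in p),2,col,-1)
for x0 in (-65,0,65): mk([*(o+u*x0),22],(255,0,0))
for q in ([453.2,381.7,12],[442.6,-382.8,12],[521.4,-261,12],[533,262.5,40],[402,261,36]): mk(q,(0,255,0))
cv2.imwrite('pics/ov1.png',im[300:650,330:930])
E
```

```text
[[547.4  86.6]
 [528.3  24.4]
 [508.8 -38. ]] 64.96072827948737 65.39513096022299
[0.004 0.395] [[-65.32   2.41]
 [ -0.29   0.99]
 [ 64.78   1.51]]
[-0. -0.] [[-6.503e+01  2.410e+00]
 [-1.000e-02  8.100e-01]
 [ 6.507e+01  1.300e+00]]
[-0. -0.] [[-6.504e+01  2.410e+00]
 [-2.000e-02  8.100e-01]
 [ 6.506e+01  1.300e+00]]
[-0.  0.] [[-6.504e+01  2.410e+00]
 [-2.000e-02  8.100e-01]
 [ 6.506e+01  1.300e+00]]
origin [528.79751711  24.58571622] yaw -106.98588648266382
-65 [547.8  86.8]
0 [528.8  24.6]
65 [509.8 -37.6]
```

View pics/ov1.png

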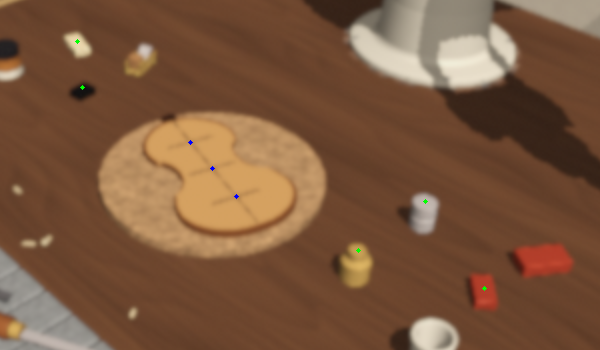

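```bash
python3 -m pendant '[{"offset":[25,-45,-10],"dr":[0,0,-0.1],"gripper":60},{"offset":[50,-90,-20],"dr":[0,0,-0.24],"gripper":60},{"offset":[75,-135,-30],"dr":[0,0,-0.38],"gripper":60},{"offset":[100,-178,-40],"dr":[0,0,-0.52],"gripper":60},{"offset":[125,-220,-50],"dr":[0,0,-0.66],"gripper":60}]'
```

```text
t: 0.8
eef_pos: [0.3434, 0.3693, 0.1827]
ee_rot: [[-0.516, 0.856, 0.0], [0.856, 0.516, 0.0], [0.0, 0.001, -1.0]]
wrist_force: [1.3, 0.9, -0.9]
finger_gap: 0.0516
```

```bash
python3 -m pendant '[{"offset":[25,-43,-5],"dr":[0,0,-0.1],"gripper":60},{"offset":[50,-86,-10],"dr":[0,0,-0.2],"gripper":60},{"offset":[75,-130,-15],"dr":[0,0,-0.3],"gripper":60},{"offset":[100,-174,-20],"dr":[0,0,-0.4],"gripper":60},{"offset":[123,-218,-25],"dr":[0,0,-0.5],"gripper":60}]'
python3 -m pendant '[{"offset":[0,-48,-5],"dr":[0,0,-0.1],"gripper":60},{"offset":[0,-96,-10],"dr":[0,0,-0.2],"gripper":60},{"offset":[0,-144,-15],"dr":[0,0,-0.3],"gripper":60},{"offset":[0,-192,-20],"dr":[0,0,-0.332],"gripper":60},{"offset":[0,-240,-25],"dr":[0,0,-0.332],"gripper":60}]'
python3 -m pendant '[{"offset":[-5,-48,-5],"dr":[0,0,0],"gripper":60},{"offset":[-10,-96,-10],"dr":[0,0,0],"gripper":60},{"offset":[-15,-144,-20],"dr":[0,0,0],"gripper":60},{"offset":[-20,-192,-30],"dr":[0,0,0],"gripper":60},{"offset":[-25,-240,-40],"dr":[0,0,0],"gripper":60}]'
```

```text
t: 1.3
eef_pos: [0.466, 0.1526, 0.158]
ee_rot: [[-0.044, 0.999, 0.001], [0.999, 0.044, 0.0], [0.0, 0.001, -1.0]]
wrist_force: [1.3, 1.4, 0.4]
finger_gap: 0.0515
t: 1.8
eef_pos: [0.4649, -0.0876, 0.133]
ee_rot: [[0.282, 0.96, 0.001], [0.96, -0.282, -0.0], [0.0, 0.001, -1.0]]
wrist_force: [0.6, 1.0, 0.3]
finger_gap: 0.0515
t: 2.3
eef_pos: [0.4395, -0.3277, 0.0927]
ee_rot: [[0.28, 0.96, 0.0], [0.96, -0.28, -0.0], [-0.0, 0.0, -1.0]]
wrist_force: [1.6, 0.6, 0.9]
finger_gap: 0.0514
```

```bash
python3 -m pendant '[{"offset":[0,-25,-10],"dr":[0,0,0],"gripper":60},{"offset":[0,-49,-20],"dr":[0,0,0],"gripper":60},{"offset":[0,-49,-30],"dr":[0,0,0],"gripper":60},{"offset":[0,-49,-30],"dr":[0,0,0],"gripper":60},{"offset":[0,-49,-30],"dr":[0,0,0],"gripper":60}]'
python3 - <<'E'
from h import *
c=optics.camera('top')
s=sensors.state();print(s['eef_pos']*1000)
cv2.imwrite('pics/t1.png',cv2.resize(c['image'][170:290,380:500],None,fx=5,fy=5,interpolation=cv2.INTER_CUBIC))
c=optics.camera('scene');cv2.imwrite('pics/s1.png',cv2.resize(c['image'][100:240,130:280],None,fx=4,fy=4,interpolation=cv2.INTER_CUBIC))
E
```

```text
t: 2.8
eef_pos: [0.4399, -0.3735, 0.063]
ee_rot: [[0.28, 0.96, -0.001], [0.96, -0.28, 0.001], [0.001, -0.001, -1.0]]
wrist_force: [-0.6, -0.1, -0.1]
finger_gap: 0.0506
[ 440.20043027 -373.61067849   63.36328948]
```

View pics/s1.png

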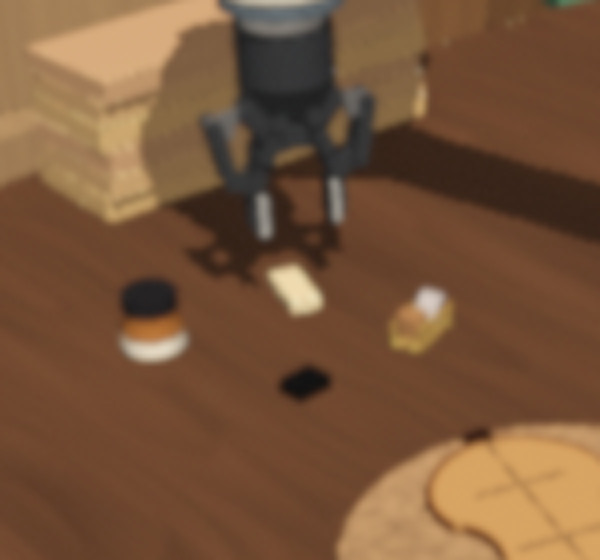

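View pics/t1.png

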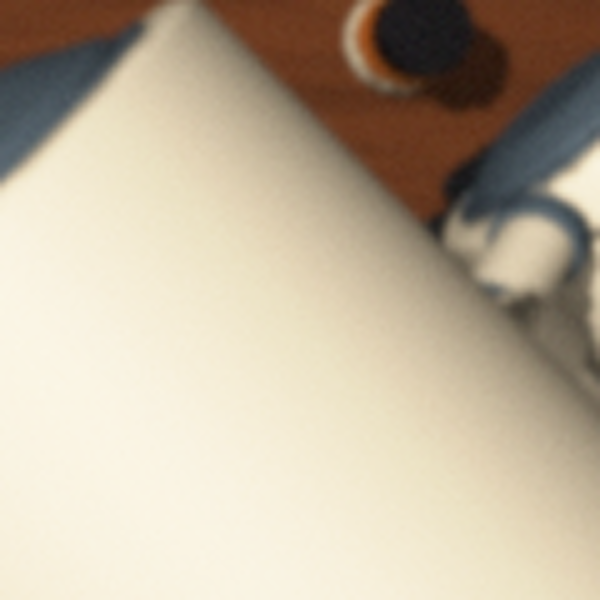

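```bash
python3 -m pendant '[{"offset":[2.4,-9.2,-10],"dr":[0,0,0],"gripper":60},{"offset":[2.4,-9.2,-20],"dr":[0,0,0],"gripper":60},{"offset":[2.4,-9.2,-30],"dr":[0,0,0],"gripper":60},{"offset":[2.4,-9.2,-40],"dr":[0,0,0],"gripper":60},{"offset":[2.4,-9.2,-40],"dr":[0,0,0],"gripper":60}]'
```

```text
t: 3.4
eef_pos: [0.4418, -0.3829, 0.0213]
ee_rot: [[0.28, 0.96, -0.002], [0.96, -0.28, 0.002], [0.001, -0.002, -1.0]]
wrist_force: [-0.2, 0.4, 1.1]
finger_gap: 0.0516
```

```bash
python3 -m pendant '[{"offset":[0.5,0,-6],"dr":[0,0,0],"gripper":60},{"offset":[0.5,0,-12],"dr":[0,0,0],"gripper":60},{"offset":[0.5,0,-17],"dr":[0,0,0],"gripper":60},{"offset":[0.5,0,-18],"dr":[0,0,0],"gripper":60},{"offset":[0.5,0,-18],"dr":[0,0,0],"gripper":60}]'
python3 - <<'E'
from h import *
s=sensors.state();print(s['eef_pos']*1000,s['wrist_force'])
c=optics.camera('scene');cv2.imwrite('pics/s2.png',cv2.resize(c['image'][120:220,150:270],None,fx=5,fy=5,interpolation=cv2.INTER_CUBIC))
E
```

```text
t: 3.9
eef_pos: [0.4429, -0.3837, 0.0049]
ee_rot: [[0.28, 0.96, -0.0], [0.96, -0.28, 0.0], [0.0, -0.0, -1.0]]
wrist_force: [-0.2, 0.4, -0.4]
finger_gap: 0.0509
[ 442.92778657 -383.71389619    4.87090326] [-0.24346033  0.42370486 -0.42057437]
```

View pics/s2.png

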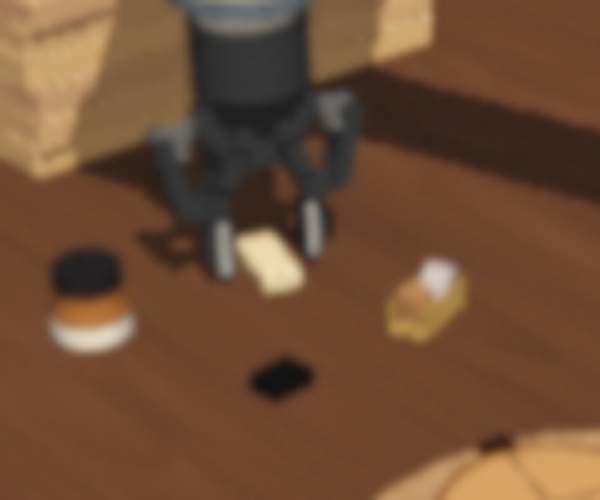

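The pale cleat (at about (270,262) in the crop) lies between the fingertips, at (222,270) and (313,250). Next I close the gripper.

```bash
python3 -m pendant '[{"offset":[0,0,-1],"dr":[0,0,0],"gripper":40},{"offset":[0,0,-1],"dr":[0,0,0],"gripper":20},{"offset":[0,0,-1],"dr":[0,0,0],"gripper":5},{"offset":[0,0,-1],"dr":[0,0,0],"gripper":5},{"offset":[0,0,-1],"dr":[0,0,0],"gripper":5}]'
python3 -m pendant '[{"offset":[0,0,0],"dr":[0,0,0],"gripper":5},{"offset":[0,0,5],"dr":[0,0,0],"gripper":5},{"offset":[0,0,15],"dr":[0,0,0],"gripper":5},{"offset":[0,0,35],"dr":[0,0,0],"gripper":5},{"offset":[0,0,60],"dr":[0,0,0],"gripper":5}]'
```

```text
t: 4.45
eef_pos: [0.4431, -0.3839, 0.0044]
ee_rot: [[0.28, 0.96, 0.0], [0.96, -0.28, -0.0], [-0.0, 0.0, -1.0]]
wrist_force: [-0.0, 1.2, 4.9]
finger_gap: 0.022
t: 4.95
eef_pos: [0.4427, -0.3834, 0.0648]
ee_rot: [[0.28, 0.96, -0.001], [0.96, -0.28, 0.001], [0.001, -0.001, -1.0]]
wrist_force: [0.5, -0.1, 0.2]
finger_gap: 0.0219
```

```bash
python3 -m pendant '[{"offset":[5,20,10],"dr":[0,0,0.05],"gripper":5},{"offset":[12,52,15],"dr":[0,0,0.15],"gripper":5},{"offset":[20,90,20],"dr":[0,0,0.27],"gripper":5},{"offset":[29,130,20],"dr":[0,0,0.39],"gripper":5},{"offset":[38,170,20],"dr":[0,0,0.52],"gripper":5}]'
python3 -m pendant '[{"offset":[9,40,0],"dr":[0,0,0.12],"gripper":5},{"offset":[18,80,0],"dr":[0,0,0.24],"gripper":5},{"offset":[27,120,0],"dr":[0,0,0.36],"gripper":5},{"offset":[36,160,0],"dr":[0,0,0.48],"gripper":5},{"offset":[45,200,0],"dr":[0,0,0.6],"gripper":5}]'
python3 -m pendant '[{"offset":[9,38,0],"dr":[0,0,0.12],"gripper":5},{"offset":[16,72,0],"dr":[0,0,0.24],"gripper":5},{"offset":[22,100,0],"dr":[0,0,0.36],"gripper":5},{"offset":[22,100,0],"dr":[0,0,0.439],"gripper":5},{"offset":[22,100,0],"dr":[0,0,0.439],"gripper":5}]'
python3 - <<'E'
from h import *
s=sensors.state();print(s['eef_pos']*1000)
c=optics.camera('scene');cv2.imwrite('pics/s3.png',cv2.resize(c['image'][150:280,200:350],None,fx=4,fy=4,interpolation=cv2.INTER_CUBIC))
c=optics.camera('top');cv2.imwrite('pics/t3.png',cv2.resize(c['image'][130:262,215:355],None,fx=4,fy=4,interpolation=cv2.INTER_CUBIC))
E
```

```text
t: 5.45
eef_pos: [0.4813, -0.2125, 0.0851]
ee_rot: [[-0.238, 0.971, 0.001], [0.971, 0.238, -0.001], [-0.001, 0.001, -1.0]]
wrist_force: [-0.1, 0.3, -0.6]
finger_gap: 0.0218
t: 5.95
eef_pos: [0.5263, -0.0121, 0.0849]
ee_rot: [[-0.745, 0.667, 0.001], [0.667, 0.745, -0.0], [-0.001, 0.0, -1.0]]
wrist_force: [0.2, -0.1, -0.0]
finger_gap: 0.0219
t: 6.45
eef_pos: [0.5481, 0.087, 0.0847]
ee_rot: [[-0.957, 0.289, 0.001], [0.289, 0.957, 0.0], [-0.001, 0.0, -1.0]]
wrist_force: [-0.5, -0.3, -0.3]
finger_gap: 0.0221
[548.13452521  87.02790927  84.6884253 ]
```

View pics/s3.png

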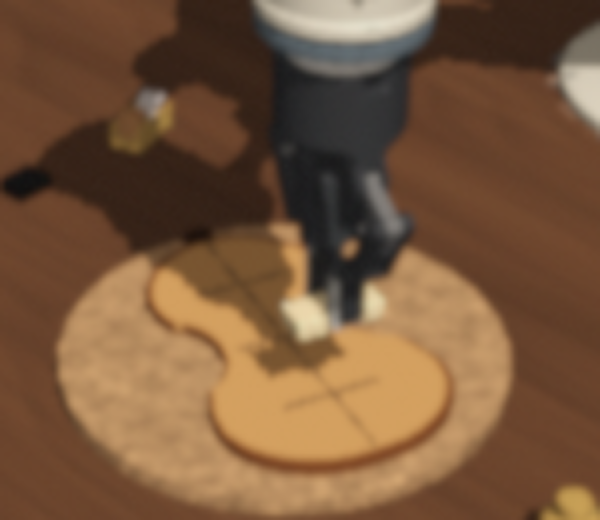

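View pics/t3.png

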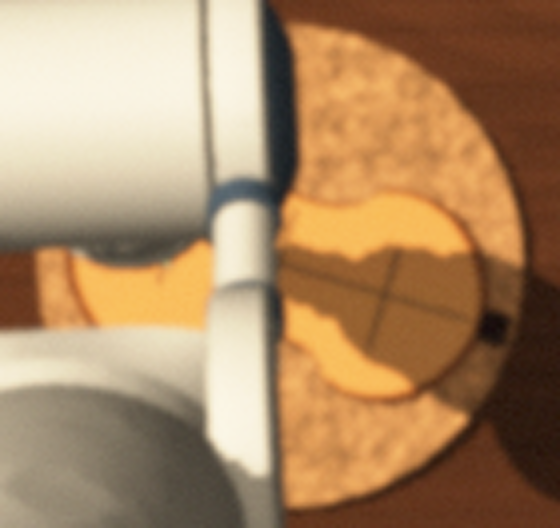

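```bash
python3 - <<'E'
from h import *
c=optics.camera('scene');im=cv2.resize(c['image'],None,fx=4,fy=4,interpolation=cv2.INTER_CUBIC)
C=np.array([548,87,84.7-4.4+12]);u=np.array([-.292,-.956,0]);v=np.array([.956,-.292,0])
for zt in (0,-12):
  for a,b in ((0,0),(12,28),(12,-28),(-12,28),(-12,-28)):
    p=(proj(c,(C+u*a+v*b+[0,0,zt])/1000)+.5)*4-.5;cv2.circle(im,tuple(int(round(q)) for q in p),2,(0,255,0) if zt==0 else (255,0,0),-1)
cv2.imwrite('pics/s3b.png',cv2.resize(im[820:980,1050:1220],None,fx=3,fy=3))
E
```

```text
(no output)
```

View pics/s3b.png

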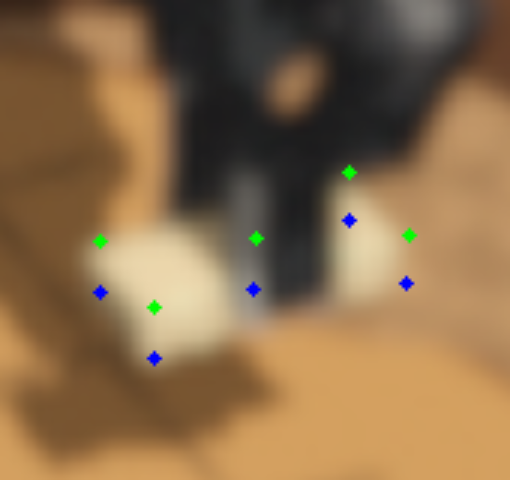

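```bash
python3 -m pendant '[{"offset":[-0.3,0,-12],"dr":[0,0,0],"gripper":5},{"offset":[-0.3,0,-26],"dr":[0,0,0],"gripper":5},{"offset":[-0.3,0,-40],"dr":[0,0,0],"gripper":5},{"offset":[-0.3,0,-50],"dr":[0,0,0],"gripper":5},{"offset":[-0.3,0,-54],"dr":[0,0,0],"gripper":5}]'
python3 -m pendant '[{"offset":[0,0,-1],"dr":[0,0,0],"gripper":5},{"offset":[0,0,-2],"dr":[0,0,0],"gripper":5},{"offset":[0,0,-3],"dr":[0,0,0],"gripper":5},{"offset":[0,0,-3],"dr":[0,0,0],"gripper":5},{"offset":[0,0,-3],"dr":[0,0,0],"gripper":5}]'
```

```text
t: 7.1
eef_pos: [0.547, 0.0858, 0.0287]
ee_rot: [[-0.956, 0.293, -0.002], [0.293, 0.956, -0.0], [0.002, -0.001, -1.0]]
wrist_force: [-0.4, 0.2, -0.5]
finger_gap: 0.0219
t: 7.6
eef_pos: [0.5478, 0.0862, 0.0273]
ee_rot: [[-0.957, 0.292, 0.0], [0.292, 0.957, 0.0], [-0.0, 0.0, -1.0]]
wrist_force: [-0.1, 0.6, 0.6]
finger_gap: 0.0219
```

```bash
python3 -m pendant '[{"offset":[0,0.3,-0.3],"dr":[0,0,0],"gripper":5},{"offset":[0,0.3,-0.6],"dr":[0,0,0],"gripper":5},{"offset":[0,0.3,-0.8],"dr":[0,0,0],"gripper":5},{"offset":[0,0.3,-0.8],"dr":[0,0,0],"gripper":5},{"offset":[0,0.3,-0.8],"dr":[0,0,0],"gripper":5}]'
```

```text
t: 8.1
eef_pos: [0.5478, 0.0866, 0.0264]
ee_rot: [[-0.957, 0.291, 0.0], [0.291, 0.957, 0.0], [-0.0, 0.0, -1.0]]
wrist_force: [-0.8, 1.0, 5.3]
finger_gap: 0.0222
```

```bash
python3 -m pendant '[{"offset":[0,0,0],"dr":[0,0,0],"gripper":30},{"offset":[0,0,0],"dr":[0,0,0],"gripper":45},{"offset":[0,0,0],"dr":[0,0,0],"gripper":45},{"offset":[0,0,5],"dr":[0,0,0],"gripper":45},{"offset":[0,0,20],"dr":[0,0,0],"gripper":45}]'
python3 -m pendant '[{"offset":[0,0,25],"dr":[0,0,0],"gripper":55},{"offset":[0,-15,50],"dr":[0,0,0.05],"gripper":60},{"offset":[-4,-55,60],"dr":[0,0,0.15],"gripper":60},{"offset":[-8,-100,60],"dr":[0,0,0.25],"gripper":60},{"offset":[-12,-145,60],"dr":[0,0,0.35],"gripper":60}]'
python3 -m pendant '[{"offset":[-3,-45,0],"dr":[0,0,0],"gripper":60},{"offset":[-6,-90,0],"dr":[0,0,0],"gripper":60},{"offset":[-9,-135,0],"dr":[0,0,0],"gripper":60},{"offset":[-12,-175,-15],"dr":[0,0,0],"gripper":60},{"offset":[-14,-203,-30],"dr":[0,0,0],"gripper":60}]'
python3 -m pendant '[{"offset":[0,0,-10],"dr":[0,0,0],"gripper":60},{"offset":[0,0,-20],"dr":[0,0,0],"gripper":60},{"offset":[0,0,-30],"dr":[0,0,0],"gripper":60},{"offset":[0,0,-30],"dr":[0,0,0],"gripper":60},{"offset":[0,0,-30],"dr":[0,0,0],"gripper":60}]'
python3 - <<'E'
from seg import *
s=sensors.state();print(s['eef_pos']*1000)
c=optics.camera('scene');cv2.imwrite('pics/s4.png',cv2.resize(c['image'][140:290,160:340],None,fx=4,fy=4,interpolation=cv2.INTER_CUBIC))
c=optics.camera('top');cv2.imwrite('pics/t4.png',cv2.resize(c['image'][130:262,215:355],None,fx=4,fy=4,interpolation=cv2.INTER_CUBIC))
E
```

```text
t: 8.6
eef_pos: [0.5469, 0.0865, 0.0457]
ee_rot: [[-0.957, 0.292, -0.002], [0.292, 0.957, -0.0], [0.002, -0.001, -1.0]]
wrist_force: [0.8, 0.5, 0.3]
finger_gap: 0.0379
t: 9.1
eef_pos: [0.5357, -0.0598, 0.1071]
ee_rot: [[-0.998, -0.059, 0.001], [-0.059, 0.998, -0.0], [-0.001, -0.0, -1.0]]
wrist_force: [1.7, 0.0, -0.8]
finger_gap: 0.0512
t: 9.6
eef_pos: [0.5217, -0.2644, 0.0766]
ee_rot: [[-0.999, -0.053, 0.002], [-0.053, 0.999, -0.001], [-0.001, -0.001, -1.0]]
wrist_force: [0.3, 1.3, -0.0]
finger_gap: 0.0511
t: 10.1
eef_pos: [0.5219, -0.2606, 0.0463]
ee_rot: [[-0.998, -0.055, -0.0], [-0.055, 0.998, 0.0], [0.0, 0.0, -1.0]]
wrist_force: [0.1, -0.2, 1.0]
finger_gap: 0.0514
[ 521.87795143 -260.59888228   46.32531649]
```

View pics/s4.png

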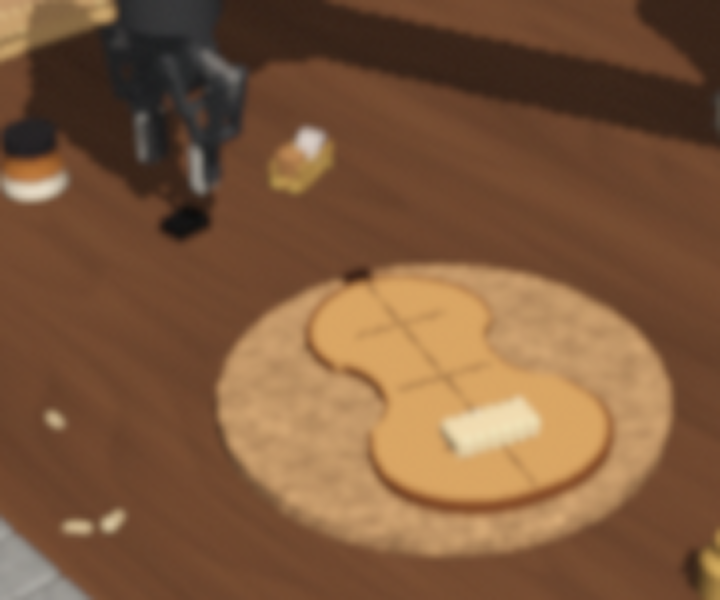

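View pics/t4.png

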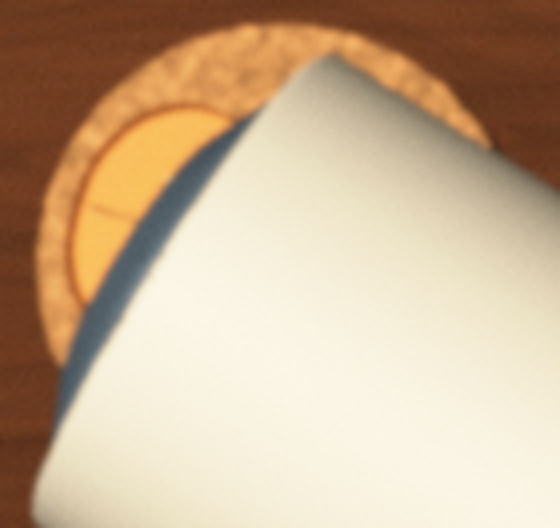

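```bash
python3 -m pendant '[{"offset":[-0.3,-0.3,-10],"dr":[0,0,0],"gripper":60},{"offset":[-0.3,-0.3,-20],"dr":[0,0,0],"gripper":60},{"offset":[-0.3,-0.3,-30],"dr":[0,0,0],"gripper":60},{"offset":[-0.3,-0.3,-38],"dr":[0,0,0],"gripper":60},{"offset":[-0.3,-0.3,-41],"dr":[0,0,0],"gripper":60}]'
python3 -m pendant '[{"offset":[0,0,0],"dr":[0,0,0],"gripper":40},{"offset":[0,0,0],"dr":[0,0,0],"gripper":20},{"offset":[0,0,0],"dr":[0,0,0],"gripper":5},{"offset":[0,0,0],"dr":[0,0,0],"gripper":5},{"offset":[0,0,0],"dr":[0,0,0],"gripper":5}]'
python3 -m pendant '[{"offset":[0,0,0],"dr":[0,0,0],"gripper":5},{"offset":[0,0,5],"dr":[0,0,0],"gripper":5},{"offset":[0,0,15],"dr":[0,0,0],"gripper":5},{"offset":[0,0,35],"dr":[0,0,0],"gripper":5},{"offset":[0,0,60],"dr":[0,0,0],"gripper":5}]'
```

```text
t: 10.7
eef_pos: [0.5209, -0.2615, 0.0039]
ee_rot: [[-0.999, -0.054, -0.001], [-0.054, 0.999, 0.001], [0.001, 0.001, -1.0]]
wrist_force: [-0.7, 0.8, 0.3]
finger_gap: 0.0514
t: 11.2
eef_pos: [0.5216, -0.2619, 0.0056]
ee_rot: [[-0.999, -0.054, 0.001], [-0.054, 0.999, -0.0], [-0.001, -0.0, -1.0]]
wrist_force: [-0.8, 0.1, 3.9]
finger_gap: 0.0218
t: 11.7
eef_pos: [0.5209, -0.2615, 0.0659]
ee_rot: [[-0.999, -0.054, -0.001], [-0.054, 0.999, 0.001], [0.001, 0.001, -1.0]]
wrist_force: [0.3, -0.7, 0.1]
finger_gap: 0.022
```

```bash
python3 -m pendant '[{"offset":[-1,20,10],"dr":[0,0,-0.05],"gripper":5},{"offset":[-3,60,15],"dr":[0,0,-0.13],"gripper":5},{"offset":[-5,100,15],"dr":[0,0,-0.22],"gripper":5},{"offset":[-7,140,15],"dr":[0,0,-0.3],"gripper":5},{"offset":[-9,180,15],"dr":[0,0,-0.35],"gripper":5}]'
python3 -m pendant '[{"offset":[-2,30,0],"dr":[0,0,0],"gripper":5},{"offset":[-2.5,44,0],"dr":[0,0,0],"gripper":5},{"offset":[-2.5,44,-10],"dr":[0,0,0],"gripper":5},{"offset":[-2.5,44,-20],"dr":[0,0,0],"gripper":5},{"offset":[-2.5,44,-20],"dr":[0,0,0],"gripper":5}]'
python3 - <<'E'
from h import *
s=sensors.state();print(s['eef_pos']*1000)
c=optics.camera('scene');cv2.imwrite('pics/s5.png',cv2.resize(c['image'][160:280,200:340],None,fx=4,fy=4,interpolation=cv2.INTER_CUBIC))
E
```

```text
t: 12.2
eef_pos: [0.5122, -0.0804, 0.0811]
ee_rot: [[-0.956, 0.295, 0.001], [0.295, 0.956, -0.0], [-0.001, 0.0, -1.0]]
wrist_force: [0.7, -0.1, -0.3]
finger_gap: 0.0218
t: 12.7
eef_pos: [0.5094, -0.0387, 0.0588]
ee_rot: [[-0.956, 0.292, -0.002], [0.292, 0.956, 0.0], [0.002, -0.0, -1.0]]
wrist_force: [0.6, -0.3, 0.6]
finger_gap: 0.0218
[509.36503843 -38.74402148  58.81440085]
```

View pics/s5.png

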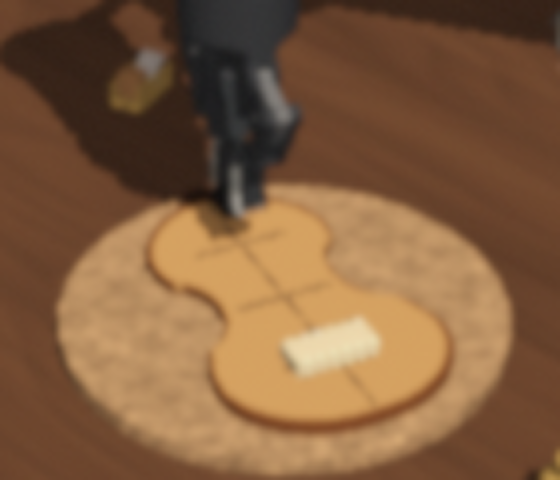

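```bash
python3 -m pendant '[{"offset":[0.3,0.7,-10],"dr":[0,0,0],"gripper":5},{"offset":[0.3,0.7,-20],"dr":[0,0,0],"gripper":5},{"offset":[0.3,0.7,-28],"dr":[0,0,0],"gripper":5},{"offset":[0.3,0.7,-30],"dr":[0,0,0],"gripper":5},{"offset":[0.3,0.7,-31],"dr":[0,0,0],"gripper":5}]'
python3 -m pendant '[{"offset":[0,0,-0.3],"dr":[0,0,0],"gripper":5},{"offset":[0,0,-0.6],"dr":[0,0,0],"gripper":5},{"offset":[0,0,-1],"dr":[0,0,0],"gripper":5},{"offset":[0,0,-1],"dr":[0,0,0],"gripper":5},{"offset":[0,0,-1],"dr":[0,0,0],"gripper":5}]'
```

```text
t: 13.25
eef_pos: [0.51, -0.0371, 0.0288]
ee_rot: [[-0.957, 0.292, -0.001], [0.292, 0.957, 0.0], [0.001, -0.0, -1.0]]
wrist_force: [0.4, -0.1, 0.3]
finger_gap: 0.022
t: 13.75
eef_pos: [0.5103, -0.0371, 0.0284]
ee_rot: [[-0.957, 0.292, 0.0], [0.292, 0.957, -0.0], [-0.0, 0.0, -1.0]]
wrist_force: [-0.5, 0.3, 0.2]
finger_gap: 0.0218
```

```bash
python3 -m pendant '[{"offset":[-0.4,-0.4,-0.4],"dr":[0,0,0],"gripper":5},{"offset":[-0.4,-0.4,-0.7],"dr":[0,0,0],"gripper":5},{"offset":[-0.4,-0.4,-1],"dr":[0,0,0],"gripper":5},{"offset":[-0.4,-0.4,-1],"dr":[0,0,0],"gripper":5},{"offset":[-0.4,-0.4,-1],"dr":[0,0,0],"gripper":5}]'
```

```text
t: 14.25
eef_pos: [0.5098, -0.0375, 0.0275]
ee_rot: [[-0.957, 0.292, 0.0], [0.292, 0.957, -0.0], [-0.0, -0.0, -1.0]]
wrist_force: [-1.7, 0.0, 8.1]
finger_gap: 0.0219
```

```bash
python3 -m pendant '[{"offset":[0,0,0.3],"dr":[0,0,0],"gripper":30},{"offset":[0,0,0.3],"dr":[0,0,0],"gripper":45},{"offset":[0,0,0.3],"dr":[0,0,0],"gripper":45},{"offset":[0,0,5],"dr":[0,0,0],"gripper":45},{"offset":[0,0,20],"dr":[0,0,0],"gripper":45}]'
python3 -m pendant '[{"offset":[0,0,25],"dr":[0,0,0],"gripper":55},{"offset":[-3,20,50],"dr":[0,0,0.08],"gripper":60},{"offset":[-8,58,60],"dr":[0,0,0.19],"gripper":60},{"offset":[-14,100,60],"dr":[0,0,0.3],"gripper":60},{"offset":[-20,145,60],"dr":[0,0,0.41],"gripper":60}]'
python3 -m pendant '[{"offset":[-6,45,0],"dr":[0,0,0.12],"gripper":60},{"offset":[-12,90,0],"dr":[0,0,0.24],"gripper":60},{"offset":[-18,135,0],"dr":[0,0,0.36],"gripper":60},{"offset":[-24,180,0],"dr":[0,0,0.48],"gripper":60},{"offset":[-30,225,-5],"dr":[0,0,0.595],"gripper":60}]'
python3 -m pendant '[{"offset":[-5,35,-5],"dr":[0,0,0],"gripper":60},{"offset":[-6.5,49,-20],"dr":[0,0,0],"gripper":60},{"offset":[-6.5,49,-35],"dr":[0,0,0],"gripper":60},{"offset":[-6.5,49,-50],"dr":[0,0,0],"gripper":60},{"offset":[-6.5,49,-50],"dr":[0,0,0],"gripper":60}]'
python3 - <<'E'
from seg import *
s=sensors.state();print(s['eef_pos']*1000)
c=optics.camera('scene');cv2.imwrite('pics/s6.png',cv2.resize(c['image'][200:350,330:480],None,fx=4,fy=4,interpolation=cv2.INTER_CUBIC))
c=optics.camera('top');cv2.imwrite('pics/t6.png',cv2.resize(c['image'][130:262,215:355],None,fx=4,fy=4,interpolation=cv2.INTER_CUBIC))
S=4
im=cv2.resize(c['image'],None,fx=S,fy=S,interpolation=cv2.INTER_CUBIC)
b,g,r=[im[...,i].astype(int) for i in range(3)]
o=np.array([528.8,24.6]);u=np.array([-.2921,-.9564]);v=np.array([.9564,-.2921])
for n,m,box in (('pale',(b>150),(235,165,285,215)),('black',(r<90),(290,185,328,222))):
    cnt=comp((m*255).astype(np.uint8),[q*S for q in box])
    if cnt is None: print(n,'none');continue
    cnt=(cnt.astype(float)+.5)/S-.5;R=bar(c,cnt,.034);d=R[0]-o;print(n,R,'plate xy',d@u,d@v)
E
```

```text
t: 14.75
eef_pos: [0.5091, -0.0373, 0.0467]
ee_rot: [[-0.957, 0.292, -0.002], [0.292, 0.957, 0.0], [0.002, -0.0, -1.0]]
wrist_force: [-0.3, -0.1, -0.4]
finger_gap: 0.0382
t: 15.25
eef_pos: [0.4898, 0.1087, 0.1081]
ee_rot: [[-0.993, -0.117, 0.001], [-0.117, 0.993, 0.0], [-0.001, -0.0, -1.0]]
wrist_force: [0.1, -0.3, 0.4]
finger_gap: 0.0515
t: 15.75
eef_pos: [0.4595, 0.3346, 0.103]
ee_rot: [[-0.756, -0.655, 0.001], [-0.655, 0.756, 0.001], [-0.001, -0.0, -1.0]]
wrist_force: [1.2, -0.2, -0.2]
finger_gap: 0.0514
t: 16.25
eef_pos: [0.4523, 0.3804, 0.0504]
ee_rot: [[-0.759, -0.651, -0.003], [-0.651, 0.759, -0.002], [0.004, 0.0, -1.0]]
wrist_force: [-0.5, 0.1, 0.9]
finger_gap: 0.0509
[452.2597458  380.42462233  50.37668448]
pale (array([550.3,  87.3]), array([25.4, 57.7]), 163.4) plate xy -66.24643 2.2479299999999993
black (array([509.9, -38.3]), array([20.8, 27.6]), 162.3) plate xy 65.67824999999999 0.2971300000000241
```

View pics/s6.png

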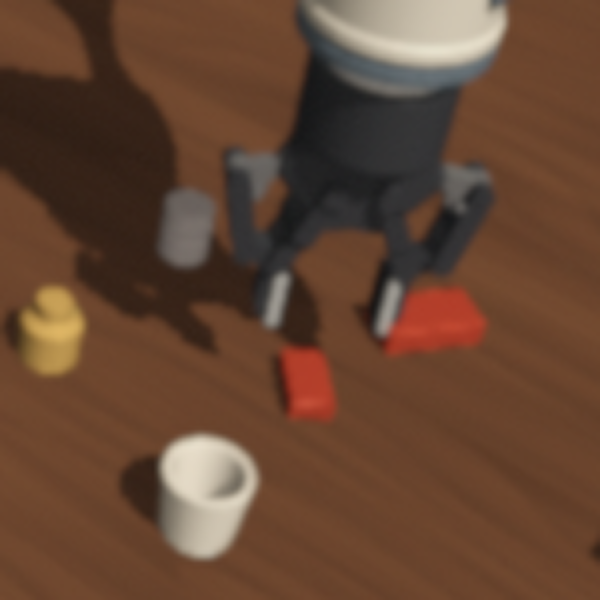

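View pics/t6.png

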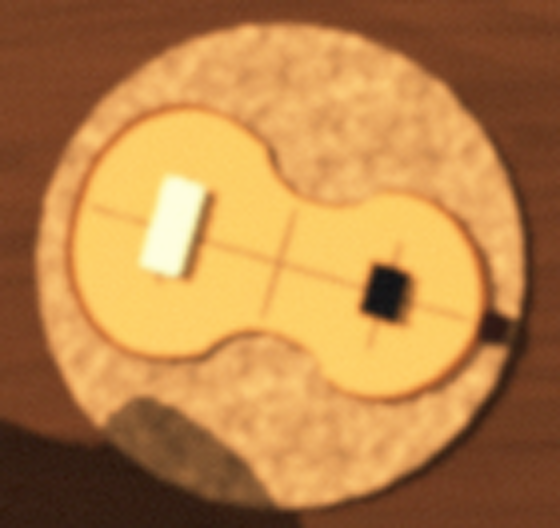

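```bash
python3 -m pendant '[{"offset":[0.5,0.7,-10],"dr":[0,0,0],"gripper":60},{"offset":[0.5,0.7,-20],"dr":[0,0,0],"gripper":60},{"offset":[0.5,0.7,-30],"dr":[0,0,0],"gripper":60},{"offset":[0.5,0.7,-40],"dr":[0,0,0],"gripper":60},{"offset":[0.5,0.7,-46],"dr":[0,0,0],"gripper":60}]'
python3 -m pendant '[{"offset":[0,0,0],"dr":[0,0,0],"gripper":40},{"offset":[0,0,0],"dr":[0,0,0],"gripper":20},{"offset":[0,0,0],"dr":[0,0,0],"gripper":5},{"offset":[0,0,0],"dr":[0,0,0],"gripper":5},{"offset":[0,0,0],"dr":[0,0,0],"gripper":5}]'
python3 -m pendant '[{"offset":[0,0,0],"dr":[0,0,0],"gripper":5},{"offset":[0,0,5],"dr":[0,0,0],"gripper":5},{"offset":[0,0,15],"dr":[0,0,0],"gripper":5},{"offset":[0,0,35],"dr":[0,0,0],"gripper":5},{"offset":[0,0,65],"dr":[0,0,0],"gripper":5}]'
```

```text
t: 16.85
eef_pos: [0.4534, 0.3819, 0.005]
ee_rot: [[-0.759, -0.651, -0.001], [-0.651, 0.759, -0.001], [0.001, 0.0, -1.0]]
wrist_force: [-0.4, 0.5, 0.4]
finger_gap: 0.0511
t: 17.35
eef_pos: [0.454, 0.3823, 0.0065]
ee_rot: [[-0.759, -0.651, 0.0], [-0.651, 0.759, 0.0], [-0.001, -0.0, -1.0]]
wrist_force: [0.2, -1.3, -0.3]
finger_gap: 0.0219
t: 17.85
eef_pos: [0.4531, 0.3818, 0.0716]
ee_rot: [[-0.759, -0.651, -0.002], [-0.651, 0.759, -0.001], [0.002, 0.0, -1.0]]
wrist_force: [-0.3, -0.5, 1.2]
finger_gap: 0.0215
```

```bash
python3 -m pendant '[{"offset":[4,-20,10],"dr":[0,0,-0.06],"gripper":5},{"offset":[12,-56,15],"dr":[0,0,-0.18],"gripper":5},{"offset":[21,-98,15],"dr":[0,0,-0.3],"gripper":5},{"offset":[30,-140,15],"dr":[0,0,-0.42],"gripper":5},{"offset":[39,-182,15],"dr":[0,0,-0.54],"gripper":5}]'
python3 -m pendant '[{"offset":[9,-42,0],"dr":[0,0,-0.12],"gripper":5},{"offset":[18,-84,0],"dr":[0,0,-0.24],"gripper":5},{"offset":[26,-126,0],"dr":[0,0,-0.36],"gripper":5},{"offset":[34,-160,0],"dr":[0,0,-0.465],"gripper":5},{"offset":[36,-175,0],"dr":[0,0,-0.465],"gripper":5}]'
python3 -m pendant '[{"offset":[0,0,-8],"dr":[0,0,0],"gripper":5},{"offset":[0,0,-18],"dr":[0,0,0],"gripper":5},{"offset":[0,0,-28],"dr":[0,0,0],"gripper":5},{"offset":[0,0,-35],"dr":[0,0,0],"gripper":5},{"offset":[0,0,-35],"dr":[0,0,0],"gripper":5}]'
python3 - <<'E'
from h import *
s=sensors.state();print(s['eef_pos']*1000)
c=optics.camera('scene');im=cv2.resize(c['image'],None,fx=4,fy=4,interpolation=cv2.INTER_CUBIC)
C=np.array([s['eef_pos'][0]*1000,s['eef_pos'][1]*1000,s['eef_pos'][2]*1000-6.5+12]);u=np.array([-.292,-.956,0]);v=np.array([.956,-.292,0])
for zt in (0,-12):
  for a,b in ((0,0),(12,22),(12,-22),(-12,22),(-12,-22)):
    p=(proj(c,(C+u*a+v*b+[0,0,zt])/1000)+.5)*4-.5;cv2.circle(im,tuple(int(round(q)) for q in p),1,(0,255,0) if zt==0 else (255,0,0),-1)
cv2.imwrite('pics/s7.png',cv2.resize(im[800:1020,940:1200],None,fx=3,fy=3)[:600])
E
```

```text
t: 18.35
eef_pos: [0.4931, 0.1988, 0.0872]
ee_rot: [[-0.986, -0.164, 0.001], [-0.164, 0.986, 0.0], [-0.001, 0.0, -1.0]]
wrist_force: [0.6, 0.4, -0.6]
finger_gap: 0.0215
t: 18.85
eef_pos: [0.5298, 0.0225, 0.0871]
ee_rot: [[-0.955, 0.297, 0.002], [0.297, 0.955, -0.0], [-0.002, 0.0, -1.0]]
wrist_force: [0.7, 1.1, 0.9]
finger_gap: 0.0216
t: 19.35
eef_pos: [0.5279, 0.0261, 0.05]
ee_rot: [[-0.957, 0.29, -0.002], [0.29, 0.957, 0.0], [0.002, -0.0, -1.0]]
wrist_force: [0.5, -0.1, -0.1]
finger_gap: 0.0218
[527.91207912  26.11851384  49.95032633]
```

View pics/s7.png

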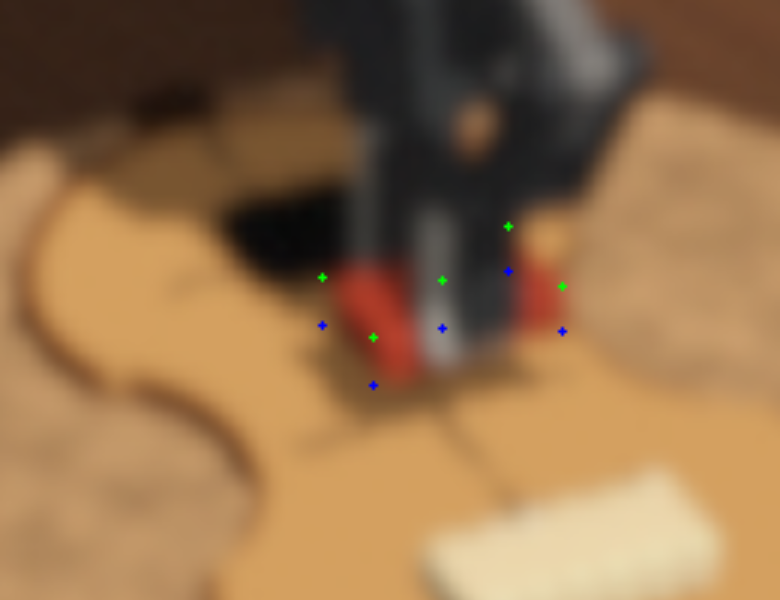

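```bash
python3 -m pendant '[{"offset":[2,-1.5,-5],"dr":[0,0,0],"gripper":5},{"offset":[2,-1.5,-10],"dr":[0,0,0],"gripper":5},{"offset":[2,-1.5,-15],"dr":[0,0,0],"gripper":5},{"offset":[2,-1.5,-20],"dr":[0,0,0],"gripper":5},{"offset":[2,-1.5,-20],"dr":[0,0,0],"gripper":5}]'
python3 -m pendant '[{"offset":[0,0,-0.3],"dr":[0,0,0],"gripper":5},{"offset":[0,0,-0.6],"dr":[0,0,0],"gripper":5},{"offset":[0,0,-1],"dr":[0,0,0],"gripper":5},{"offset":[0,0,-1],"dr":[0,0,0],"gripper":5},{"offset":[0,0,-1],"dr":[0,0,0],"gripper":5}]'
```

```text
t: 19.9
eef_pos: [0.5304, 0.0237, 0.0305]
ee_rot: [[-0.957, 0.292, -0.001], [0.292, 0.957, 0.0], [0.001, -0.0, -1.0]]
wrist_force: [0.5, 0.7, -0.3]
finger_gap: 0.0216
t: 20.4
eef_pos: [0.5309, 0.0237, 0.0303]
ee_rot: [[-0.957, 0.292, 0.0], [0.292, 0.957, -0.0], [-0.0, 0.0, -1.0]]
wrist_force: [0.4, 0.1, 0.1]
finger_gap: 0.0216
```

```bash
python3 -m pendant '[{"offset":[-0.5,0,-0.4],"dr":[0,0,0],"gripper":5},{"offset":[-0.5,0,-0.8],"dr":[0,0,0],"gripper":5},{"offset":[-0.5,0,-1.2],"dr":[0,0,0],"gripper":5},{"offset":[-0.5,0,-1.2],"dr":[0,0,0],"gripper":5},{"offset":[-0.5,0,-1.2],"dr":[0,0,0],"gripper":5}]'
```

```text
t: 20.9
eef_pos: [0.5303, 0.0237, 0.029]
ee_rot: [[-0.957, 0.292, -0.0], [0.292, 0.957, -0.0], [0.0, -0.0, -1.0]]
wrist_force: [-0.6, -0.2, -0.2]
finger_gap: 0.0217
```

```bash
python3 -m pendant '[{"offset":[0,0,-0.3],"dr":[0,0,0],"gripper":5},{"offset":[0,0,-0.6],"dr":[0,0,0],"gripper":5},{"offset":[0,0,-0.7],"dr":[0,0,0],"gripper":5},{"offset":[0,0,-0.7],"dr":[0,0,0],"gripper":5},{"offset":[0,0,-0.7],"dr":[0,0,0],"gripper":5}]'
```

```text
t: 21.4
eef_pos: [0.5304, 0.0237, 0.0284]
ee_rot: [[-0.957, 0.292, 0.0], [0.292, 0.957, -0.0], [-0.0, 0.0, -1.0]]
wrist_force: [-0.5, -0.1, 4.6]
finger_gap: 0.0216
```

```bash
python3 -m pendant '[{"offset":[0,0,0.3],"dr":[0,0,0],"gripper":30},{"offset":[0,0,0.3],"dr":[0,0,0],"gripper":45},{"offset":[0,0,0.3],"dr":[0,0,0],"gripper":45},{"offset":[0,0,5],"dr":[0,0,0],"gripper":45},{"offset":[0,0,20],"dr":[0,0,0],"gripper":45}]'
python3 -m pendant '[{"offset":[0,0,30],"dr":[0,0,0],"gripper":45},{"offset":[0,15,50],"dr":[0,0,0],"gripper":60},{"offset":[1,60,60],"dr":[0,0,0],"gripper":65},{"offset":[2,105,60],"dr":[0,0,0],"gripper":65},{"offset":[2,150,60],"dr":[0,0,0],"gripper":65}]'
python3 -m pendant '[{"offset":[1,45,0],"dr":[0,0,0],"gripper":65},{"offset":[1,89,0],"dr":[0,0,0],"gripper":65},{"offset":[1,89,0],"dr":[0,0,0],"gripper":65},{"offset":[1,89,0],"dr":[0,0,0],"gripper":65},{"offset":[1,89,0],"dr":[0,0,0],"gripper":65}]'
cat > chk.py <<'E'
from seg import *
import sys
s=sensors.state();print(s['eef_pos']*1000)
c=optics.camera('scene');cv2.imwrite(f'pics/s{sys.argv[1]}.png',cv2.resize(c['image'][150:300,220:400],None,fx=4,fy=4,interpolation=cv2.INTER_CUBIC))
c=optics.camera('top');cv2.imwrite(f'pics/t{sys.argv[1]}.png',cv2.resize(c['image'][130:262,215:355],None,fx=5,fy=5,interpolation=cv2.INTER_CUBIC)[:600])
S=4
im=cv2.resize(c['image'],None,fx=S,fy=S,interpolation=cv2.INTER_CUBIC)
b,g,r=[im[...,i].astype(int) for i in range(3)]
o=np.array([528.8,24.6]);u=np.array([-.2921,-.9564]);v=np.array([.9564,-.2921])
for n,m,box in (('pale',(b>150),(235,165,285,215)),('red',(g<130)&(r>150)&(b<110),(265,175,305,220)),('black',(r<90),(290,185,328,222))):
    cnt=comp((m*255).astype(np.uint8),[q*S for q in box])
    if cnt is None: print(n,'none');continue
    cnt=(cnt.astype(float)+.5)/S-.5;R=bar(c,cnt,.034);d=R[0]-o;print(n,R,'plate xy',d@u,d@v)
E
python3 chk.py 8
```

```text
t: 21.9
eef_pos: [0.5296, 0.0238, 0.0478]
ee_rot: [[-0.957, 0.292, -0.002], [0.292, 0.957, 0.0], [0.002, -0.0, -1.0]]
wrist_force: [-0.6, 0.4, 0.9]
finger_gap: 0.0381
t: 22.4
eef_pos: [0.5325, 0.1753, 0.1092]
ee_rot: [[-0.956, 0.292, 0.001], [0.292, 0.956, 0.0], [-0.001, 0.001, -1.0]]
wrist_force: [0.1, -0.2, -0.5]
finger_gap: 0.0557
t: 22.9
eef_pos: [0.5332, 0.262, 0.1084]
ee_rot: [[-0.956, 0.292, -0.0], [0.292, 0.956, -0.0], [0.0, -0.0, -1.0]]
wrist_force: [-0.2, -0.6, 0.6]
finger_gap: 0.0558
[533.16571258 261.96026581 108.39528486]
pale (array([550.3,  87.2]), array([23.9, 56.2]), 163.0) plate xy -66.15079 2.2771399999999975
red (array([527.6,  21.5]), array([33.2, 48.2]), 168.3) plate xy 3.3153599999999814 -0.24216999999993424
black (array([508.8, -38.2]), array([21.8, 30.6]), 163.8) plate xy 65.90391999999999 -0.784119999999944
```

View pics/t8.png

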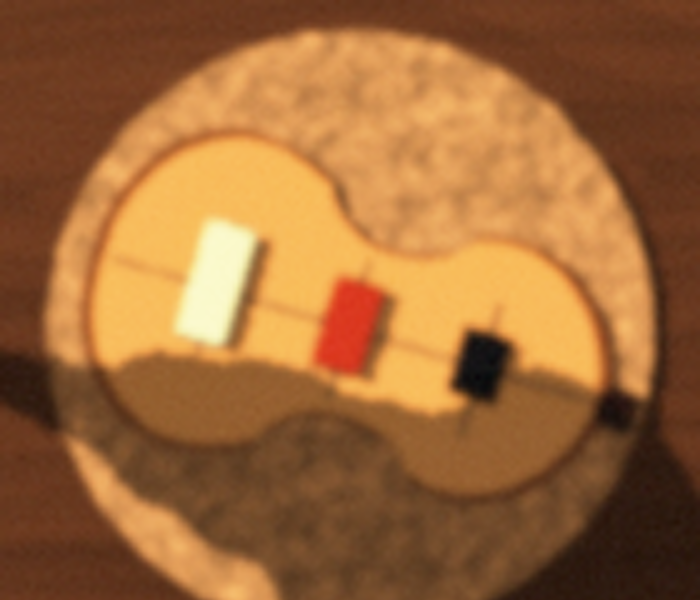

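View pics/s8.png

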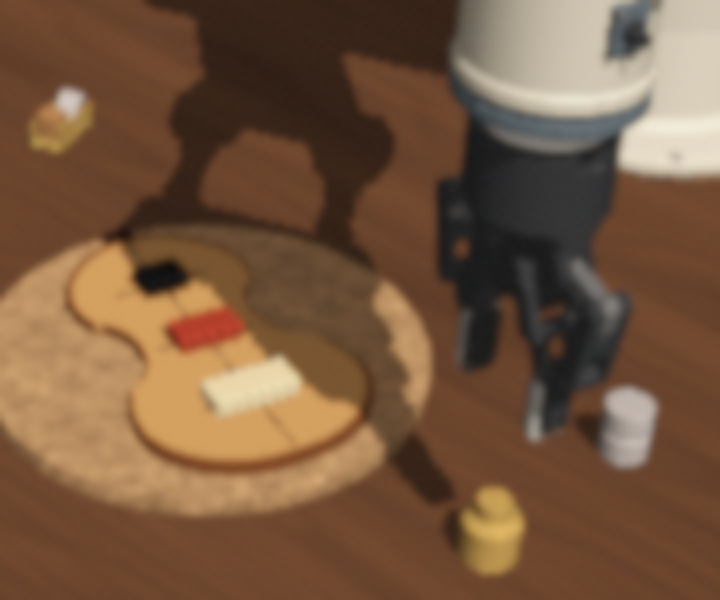

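```bash
python3 - <<'E'
from seg import *
c=optics.camera('top');S=4
im=cv2.resize(c['image'],None,fx=S,fy=S,interpolation=cv2.INTER_CUBIC)
hsv=cv2.cvtColor(im,cv2.COLOR_BGR2HSV)
b,g,r=[im[...,i].astype(int) for i in range(3)]
o=np.array([528.8,24.6]);u=np.array([-.2921,-.9564]);v=np.array([.9564,-.2921])
for th in (90,105,118):
    cnt=comp((((g<th)&(r>185))*255).astype(np.uint8),[q*S for q in (265,175,305,220)])
    cnt=(cnt.astype(float)+.5)/S-.5;R=bar(c,cnt,.034);d=R[0]-o;print(R,d@u,d@v)
for th in (150,170,200):
    cnt=comp((((b>th))*255).astype(np.uint8),[q*S for q in (235,165,285,215)])
    cnt=(cnt.astype(float)+.5)/S-.5;R=bar(c,cnt,.034);d=R[0]-o;print(R,d@u,d@v)
E
```

```text
(array([528.6,  24.7]), array([22.2, 42.8]), 162.0) -0.037220000000017885 -0.22048999999993416
(array([528.5,  24.6]), array([23.9, 44.5]), 161.5) 0.08762999999998672 -0.28691999999995654
(array([528.3,  24.3]), array([26.2, 46.2]), 162.8) 0.4329700000000007 -0.3905699999999998
(array([550.1,  87.1]), array([24. , 56.3]), 163.3) -65.99673000000001 2.115070000000065
(array([550.2,  87.2]), array([22. , 54.2]), 163.5) -66.12158000000004 2.181500000000087
(array([550.4,  87.3]), array([16.2, 49. ]), 164.1) -66.27564000000001 2.34357000000002
```

```bash
python3 -m pendant '[{"offset":[4,-40,0],"dr":[0,0,0],"gripper":50},{"offset":[8,-85,0],"dr":[0,0,0],"gripper":45},{"offset":[12,-130,0],"dr":[0,0,0],"gripper":45},{"offset":[17,-165,0],"dr":[0,0,0],"gripper":45},{"offset":[17,-175,-10],"dr":[0,0,0],"gripper":45}]'
python3 -m pendant '[{"offset":[0,0,-15],"dr":[0,0,0],"gripper":45},{"offset":[0,0,-30],"dr":[0,0,0],"gripper":45},{"offset":[0,0,-42],"dr":[0,0,0],"gripper":45},{"offset":[0,0,-50],"dr":[0,0,0],"gripper":45},{"offset":[0,0,-50],"dr":[0,0,0],"gripper":45}]'
```

```text
t: 23.55
eef_pos: [0.5515, 0.0839, 0.0992]
ee_rot: [[-0.955, 0.295, 0.002], [0.295, 0.955, -0.0], [-0.002, 0.0, -1.0]]
wrist_force: [-0.8, 0.2, -1.4]
finger_gap: 0.0383
t: 24.05
eef_pos: [0.5497, 0.0878, 0.0474]
ee_rot: [[-0.957, 0.292, -0.002], [0.292, 0.957, -0.0], [0.002, -0.001, -1.0]]
wrist_force: [0.4, 0.0, 1.6]
finger_gap: 0.0385
```

```bash
python3 -m pendant '[{"offset":[0,0,-7],"dr":[0,0,0],"gripper":45},{"offset":[0,0,-14],"dr":[0,0,0],"gripper":45},{"offset":[0,0,-18],"dr":[0,0,0],"gripper":45},{"offset":[0,0,-19.5],"dr":[0,0,0],"gripper":45},{"offset":[0,0,-19.5],"dr":[0,0,0],"gripper":45}]'
python3 -m pendant '[{"offset":[0,0,0],"dr":[0,0,0],"gripper":30},{"offset":[0,0,0],"dr":[0,0,0],"gripper":5},{"offset":[0,0,0],"dr":[0,0,0],"gripper":5},{"offset":[0,0,0],"dr":[0,0,0],"gripper":5},{"offset":[0,0,0],"dr":[0,0,0],"gripper":5}]'
```

```text
t: 24.55
eef_pos: [0.5502, 0.0877, 0.0287]
ee_rot: [[-0.957, 0.291, -0.0], [0.291, 0.957, -0.0], [0.0, -0.0, -1.0]]
wrist_force: [-0.1, -0.3, 0.6]
finger_gap: 0.0385
t: 25.05
eef_pos: [0.5505, 0.0877, 0.0293]
ee_rot: [[-0.957, 0.291, 0.001], [0.291, 0.957, 0.0], [-0.001, 0.0, -1.0]]
wrist_force: [-1.8, 0.5, 5.5]
finger_gap: 0.0213
```

```bash
python3 -m pendant '[{"offset":[0,0,2],"dr":[0,0,0],"gripper":5},{"offset":[-1.3,-0.5,3],"dr":[0,0,0],"gripper":5},{"offset":[-2.6,-1,3],"dr":[0,0,0],"gripper":5},{"offset":[-2.6,-1,2],"dr":[0,0,0],"gripper":5},{"offset":[-2.6,-1,1],"dr":[0,0,0],"gripper":5}]'
python3 -m pendant '[{"offset":[0,0,-0.3],"dr":[0,0,0],"gripper":5},{"offset":[0,0,-0.6],"dr":[0,0,0],"gripper":5},{"offset":[0,0,-0.9],"dr":[0,0,0],"gripper":5},{"offset":[0,0,-0.9],"dr":[0,0,0],"gripper":5},{"offset":[0,0,-0.9],"dr":[0,0,0],"gripper":5}]'
```

```text
t: 25.55
eef_pos: [0.5476, 0.0867, 0.0297]
ee_rot: [[-0.957, 0.292, -0.0], [0.292, 0.957, -0.0], [0.0, -0.0, -1.0]]
wrist_force: [-1.5, -0.8, -0.4]
finger_gap: 0.0213
t: 26.05
eef_pos: [0.5476, 0.0867, 0.0293]
ee_rot: [[-0.957, 0.291, 0.0], [0.291, 0.957, -0.0], [-0.0, -0.0, -1.0]]
wrist_force: [-3.2, -0.9, 10.2]
finger_gap: 0.021
```

Contact again. I release it, retreat towards the brass weight and look.

```bash
python3 -m pendant '[{"offset":[0,0,0.5],"dr":[0,0,0],"gripper":5},{"offset":[0,0,0.5],"dr":[0,0,0],"gripper":30},{"offset":[0,0,0.5],"dr":[0,0,0],"gripper":45},{"offset":[0,0,5],"dr":[0,0,0],"gripper":45},{"offset":[0,0,20],"dr":[0,0,0],"gripper":45}]'
python3 -m pendant '[{"offset":[0,0,30],"dr":[0,0,0],"gripper":45},{"offset":[-2,15,50],"dr":[0,0,0],"gripper":60},{"offset":[-5,60,60],"dr":[0,0,0],"gripper":65},{"offset":[-9,105,60],"dr":[0,0,0],"gripper":65},{"offset":[-13,150,60],"dr":[0,0,0],"gripper":65}]'
python3 -m pendant '[{"offset":[-1.5,26,0],"dr":[0,0,0],"gripper":65},{"offset":[-1.5,26,-10],"dr":[0,0,0],"gripper":65},{"offset":[-1.5,26,-30],"dr":[0,0,0],"gripper":65},{"offset":[-1.5,26,-45],"dr":[0,0,0],"gripper":65},{"offset":[-1.5,26,-45],"dr":[0,0,0],"gripper":65}]'
python3 chk.py 9
```

```text
t: 26.55
eef_pos: [0.5469, 0.0867, 0.0483]
ee_rot: [[-0.957, 0.292, -0.002], [0.292, 0.957, -0.0], [0.002, -0.001, -1.0]]
wrist_force: [0.3, 0.1, 1.3]
finger_gap: 0.0385
t: 27.05
eef_pos: [0.5347, 0.2383, 0.1098]
ee_rot: [[-0.956, 0.292, 0.001], [0.292, 0.956, 0.0], [-0.001, 0.001, -1.0]]
wrist_force: [0.7, 0.1, 0.2]
finger_gap: 0.0556
t: 27.55
eef_pos: [0.532, 0.2617, 0.0621]
ee_rot: [[-0.956, 0.292, -0.003], [0.292, 0.956, -0.001], [0.003, -0.002, -1.0]]
wrist_force: [0.1, 0.7, 0.8]
finger_gap: 0.0555
[532.02965932 261.65444088  62.14177927]
pale (array([549.7,  87.5]), array([24.1, 52.9]), 163.0) plate xy -66.26245000000003 1.6156700000000868
red (array([514.6,  18.2]), array([ 71. , 100.6]), 75.4) plate xy 10.268779999999984 -11.711439999999934
black (array([509. , -36.7]), array([24.5, 31.1]), 157.4) plate xy 64.4109 -1.0309899999999557
```

View pics/s9.png

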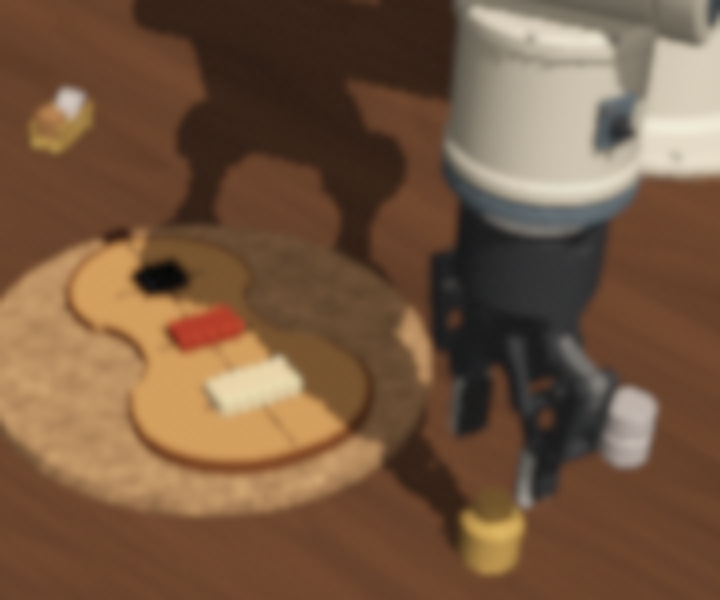

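View pics/t9.png

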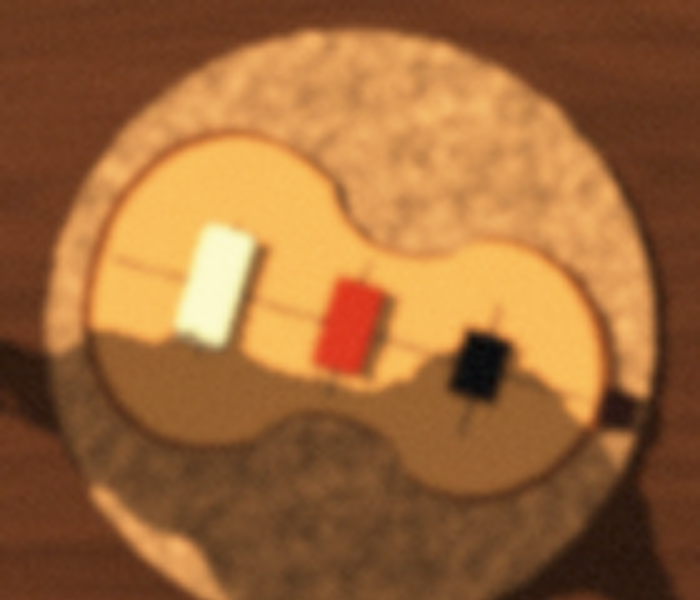

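```bash
python3 -m pendant '[{"offset":[1,0.5,-12],"dr":[0,0,0],"gripper":65},{"offset":[1,0.5,-25],"dr":[0,0,0],"gripper":65},{"offset":[1,0.5,-38],"dr":[0,0,0],"gripper":65},{"offset":[1,0.5,-50],"dr":[0,0,0],"gripper":65},{"offset":[1,0.5,-57],"dr":[0,0,0],"gripper":65}]'
python3 - <<'E'
from h import *
s=sensors.state();print(s['eef_pos']*1000,s['wrist_force'])
c=optics.camera('scene');cv2.imwrite('pics/s10.png',cv2.resize(c['image'][230:330,300:420],None,fx=5,fy=5,interpolation=cv2.INTER_CUBIC))
E
```

```text
t: 28.15
eef_pos: [0.5336, 0.263, 0.0053]
ee_rot: [[-0.957, 0.292, -0.002], [0.292, 0.957, -0.001], [0.001, -0.001, -1.0]]
wrist_force: [-0.5, -0.2, -0.2]
finger_gap: 0.0554
[533.58277233 262.99068683   5.3018119 ] [-0.50555225 -0.18669345 -0.22808383]
```

View pics/s10.png

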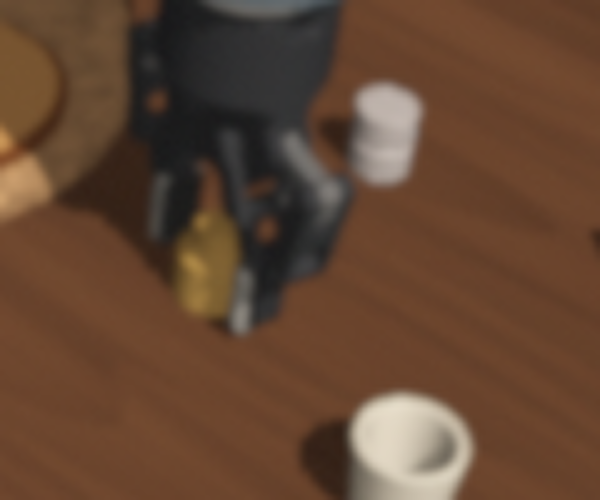

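```bash
python3 -m pendant '[{"offset":[0,0,0],"dr":[0,0,0],"gripper":50},{"offset":[0,0,0],"dr":[0,0,0],"gripper":35},{"offset":[0,0,0],"dr":[0,0,0],"gripper":15},{"offset":[0,0,0],"dr":[0,0,0],"gripper":15},{"offset":[0,0,0],"dr":[0,0,0],"gripper":15}]'
python3 -m pendant '[{"offset":[0,0,0],"dr":[0,0,0],"gripper":15},{"offset":[0,0,5],"dr":[0,0,0],"gripper":15},{"offset":[0,0,15],"dr":[0,0,0],"gripper":15},{"offset":[0,0,35],"dr":[0,0,0],"gripper":15},{"offset":[0,0,65],"dr":[0,0,0],"gripper":15}]'
```

```text
t: 28.7
eef_pos: [0.5345, 0.2633, 0.0074]
ee_rot: [[-0.957, 0.291, 0.001], [0.291, 0.957, 0.0], [-0.001, 0.0, -1.0]]
wrist_force: [-0.2, 0.2, 5.1]
finger_gap: 0.0317
t: 29.2
eef_pos: [0.5333, 0.2629, 0.0721]
ee_rot: [[-0.957, 0.292, -0.002], [0.292, 0.957, -0.001], [0.002, -0.002, -1.0]]
wrist_force: [0.2, 0.8, -0.1]
finger_gap: 0.0317
```

```bash
python3 -m pendant '[{"offset":[0,-15,10],"dr":[0,0,0],"gripper":15},{"offset":[-1,-50,20],"dr":[0,0,0],"gripper":15},{"offset":[-2,-90,20],"dr":[0,0,0],"gripper":15},{"offset":[-3,-130,20],"dr":[0,0,0],"gripper":15},{"offset":[-4,-170,20],"dr":[0,0,0],"gripper":15}]'
python3 -m pendant '[{"offset":[-1,-35,0],"dr":[0,0,0],"gripper":15},{"offset":[-1,-55,0],"dr":[0,0,0],"gripper":15},{"offset":[-1,-67,0],"dr":[0,0,0],"gripper":15},{"offset":[-1,-68.5,-10],"dr":[0,0,0],"gripper":15},{"offset":[-1,-68.5,-20],"dr":[0,0,0],"gripper":15}]'
python3 -m pendant '[{"offset":[0,0,-5],"dr":[0,0,0],"gripper":15},{"offset":[0,0,-10],"dr":[0,0,0],"gripper":15},{"offset":[0,0,-15],"dr":[0,0,0],"gripper":15},{"offset":[0,0,-18],"dr":[0,0,0],"gripper":15},{"offset":[0,0,-18],"dr":[0,0,0],"gripper":15}]'
python3 - <<'E'
from h import *
s=sensors.state();e=s['eef_pos']*1000;print(e)
c=optics.camera('scene');im=cv2.resize(c['image'],None,fx=5,fy=5,interpolation=cv2.INTER_CUBIC)
def mk(X,col):
    p=(proj(c,np.array(X)/1000)+.5)*5-.5;cv2.circle(im,tuple(int(round(q)) for q in p),2,col,-1)
b=e[2]-7.2
mk([e[0],e[1],b+40],(0,255,0));
for a in range(0,360,20): mk([e[0]+17*np.cos(np.radians(a)),e[1]+17*np.sin(np.radians(a)),b],(255,0,0))
cv2.imwrite('pics/s11.png',im[900:1400,1000:1700])
E
```

```text
t: 29.7
eef_pos: [0.5296, 0.0911, 0.0921]
ee_rot: [[-0.957, 0.291, -0.0], [0.291, 0.957, -0.0], [-0.0, -0.0, -1.0]]
wrist_force: [0.2, -0.6, -2.6]
finger_gap: 0.032
t: 30.2
eef_pos: [0.5292, 0.0249, 0.0713]
ee_rot: [[-0.956, 0.292, 0.0], [0.292, 0.956, 0.0], [-0.0, 0.0, -1.0]]
wrist_force: [0.2, 0.7, -1.9]
finger_gap: 0.0323
t: 30.7
eef_pos: [0.529, 0.025, 0.0535]
ee_rot: [[-0.957, 0.291, -0.001], [0.291, 0.957, 0.0], [0.001, -0.0, -1.0]]
wrist_force: [-0.3, 0.5, -1.7]
finger_gap: 0.0317
[529.02247105  24.95898432  53.54372923]
```

View pics/s11.png

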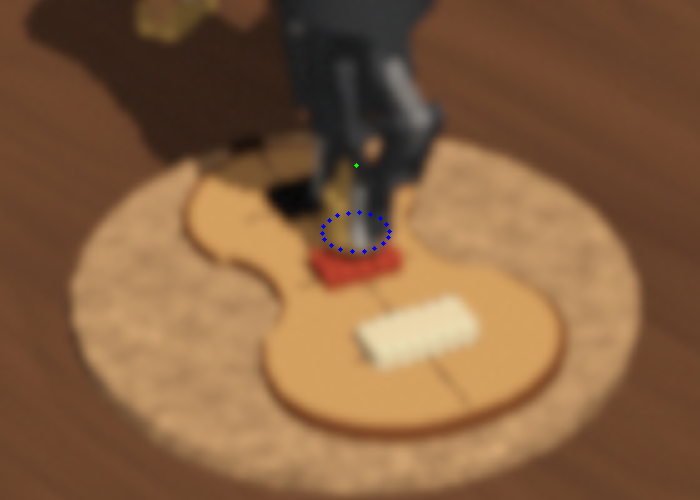

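The brass is held upright between the fingers, at about (340,205) in the crop and above the red cleat at (355,265). Its left edge matches the predicted circle. Next I lower it.

```bash
python3 -m pendant '[{"offset":[-0.3,-0.3,-3],"dr":[0,0,0],"gripper":15},{"offset":[-0.3,-0.3,-6],"dr":[0,0,0],"gripper":15},{"offset":[-0.3,-0.3,-8],"dr":[0,0,0],"gripper":15},{"offset":[-0.3,-0.3,-10],"dr":[0,0,0],"gripper":15},{"offset":[-0.3,-0.3,-10],"dr":[0,0,0],"gripper":15}]'
python3 -m pendant '[{"offset":[0,0,-0.3],"dr":[0,0,0],"gripper":15},{"offset":[0,0,-0.6],"dr":[0,0,0],"gripper":15},{"offset":[0,0,-1],"dr":[0,0,0],"gripper":15},{"offset":[0,0,-1],"dr":[0,0,0],"gripper":15},{"offset":[0,0,-1],"dr":[0,0,0],"gripper":15}]'
```

```text
t: 31.25
eef_pos: [0.5288, 0.0244, 0.0437]
ee_rot: [[-0.957, 0.292, -0.0], [0.292, 0.957, -0.0], [0.0, -0.0, -1.0]]
wrist_force: [-0.4, -0.3, -1.9]
finger_gap: 0.0318
t: 31.75
eef_pos: [0.5289, 0.0244, 0.0429]
ee_rot: [[-0.957, 0.292, 0.0], [0.292, 0.957, -0.0], [-0.0, -0.0, -1.0]]
wrist_force: [-1.1, -0.1, -1.6]
finger_gap: 0.0315
```

```bash
python3 -m pendant '[{"offset":[0,0,-0.3],"dr":[0,0,0],"gripper":15},{"offset":[0,0,-0.6],"dr":[0,0,0],"gripper":15},{"offset":[0,0,-0.9],"dr":[0,0,0],"gripper":15},{"offset":[0,0,-0.9],"dr":[0,0,0],"gripper":15},{"offset":[0,0,-0.9],"dr":[0,0,0],"gripper":15}]'
```

```text
t: 32.25
eef_pos: [0.5289, 0.0244, 0.042]
ee_rot: [[-0.957, 0.292, -0.0], [0.292, 0.957, -0.0], [0.0, -0.0, -1.0]]
wrist_force: [0.4, 0.3, -1.5]
finger_gap: 0.0318
```

```bash
python3 -m pendant '[{"offset":[0,0,-0.2],"dr":[0,0,0],"gripper":15},{"offset":[0,0,-0.4],"dr":[0,0,0],"gripper":15},{"offset":[0,0,-0.6],"dr":[0,0,0],"gripper":15},{"offset":[0,0,-0.6],"dr":[0,0,0],"gripper":15},{"offset":[0,0,-0.6],"dr":[0,0,0],"gripper":15}]'
```

```text
t: 32.75
eef_pos: [0.5289, 0.0244, 0.0414]
ee_rot: [[-0.957, 0.292, -0.0], [0.292, 0.957, -0.0], [-0.0, -0.0, -1.0]]
wrist_force: [0.1, -0.6, -2.5]
finger_gap: 0.0319
```

```bash
python3 -m pendant '[{"offset":[0,0,-0.2],"dr":[0,0,0],"gripper":15},{"offset":[0,0,-0.4],"dr":[0,0,0],"gripper":15},{"offset":[0,0,-0.6],"dr":[0,0,0],"gripper":15},{"offset":[0,0,-0.6],"dr":[0,0,0],"gripper":15},{"offset":[0,0,-0.6],"dr":[0,0,0],"gripper":15}]'
```

```text
t: 33.25
eef_pos: [0.5289, 0.0244, 0.0413]
ee_rot: [[-0.957, 0.291, 0.0], [0.291, 0.957, -0.0], [-0.0, 0.0, -1.0]]
wrist_force: [-3.2, -0.3, 11.4]
finger_gap: 0.0319
```

```bash
python3 -m pendant '[{"offset":[0,0,0.4],"dr":[0,0,0],"gripper":15},{"offset":[0,0,0.4],"dr":[0,0,0],"gripper":40},{"offset":[0,0,0.4],"dr":[0,0,0],"gripper":55},{"offset":[0,0,0.4],"dr":[0,0,0],"gripper":55},{"offset":[0,0,6],"dr":[0,0,0],"gripper":55}]'
python3 -m pendant '[{"offset":[0,0,12],"dr":[0,0,0],"gripper":55},{"offset":[0,0,25],"dr":[0,0,0],"gripper":55},{"offset":[0,0,40],"dr":[0,0,0],"gripper":55},{"offset":[0,0,55],"dr":[0,0,0],"gripper":55},{"offset":[0,0,70],"dr":[0,0,0],"gripper":55}]'
python3 -m pendant '[{"offset":[-15,28,0],"dr":[0,0,0],"gripper":55},{"offset":[-37,70,0],"dr":[0,0,0],"gripper":60},{"offset":[-59,112,0],"dr":[0,0,0],"gripper":60},{"offset":[-81,152,-5],"dr":[0,0,0],"gripper":60},{"offset":[-103,192,-15],"dr":[0,0,0],"gripper":60}]'
python3 -m pendant '[{"offset":[-20,36,-15],"dr":[0,0,0],"gripper":60},{"offset":[-24,44.5,-25],"dr":[0,0,0],"gripper":60},{"offset":[-24,44.5,-35],"dr":[0,0,0],"gripper":60},{"offset":[-24,44.5,-40],"dr":[0,0,0],"gripper":60},{"offset":[-24,44.5,-40],"dr":[0,0,0],"gripper":60}]'
python3 chk.py 12
```

```text
t: 33.75
eef_pos: [0.5286, 0.0245, 0.0465]
ee_rot: [[-0.957, 0.292, -0.001], [0.292, 0.957, 0.0], [0.001, -0.0, -1.0]]
wrist_force: [-0.8, 0.3, 0.2]
finger_gap: 0.0467
t: 34.25
eef_pos: [0.529, 0.0244, 0.1184]
ee_rot: [[-0.957, 0.292, 0.001], [0.292, 0.957, -0.0], [-0.001, 0.0, -1.0]]
wrist_force: [-0.2, -0.6, -0.2]
finger_gap: 0.0467
t: 34.75
eef_pos: [0.4255, 0.218, 0.1032]
ee_rot: [[-0.956, 0.292, 0.002], [0.292, 0.956, 0.001], [-0.002, 0.001, -1.0]]
wrist_force: [0.9, -0.2, -0.5]
finger_gap: 0.0508
t: 35.25
eef_pos: [0.4024, 0.2599, 0.0615]
ee_rot: [[-0.956, 0.293, -0.001], [0.293, 0.956, -0.0], [0.0, -0.001, -1.0]]
wrist_force: [-0.0, 0.0, 0.5]
finger_gap: 0.0513
[402.37885504 259.9287957   61.54785834]
pale (array([548.1,  88.1]), array([24.8, 57.1]), 163.4) plate xy -66.36893000000002 -0.08982999999993205
red (array([523. ,   8.5]), array([46.7, 55.6]), 71.2) plate xy 17.09221999999999 -0.8443099999999562
black (array([509.9, -38.4]), array([21.3, 28. ]), 163.8) plate xy 65.77389 0.3263400000000245
```

View pics/s12.png

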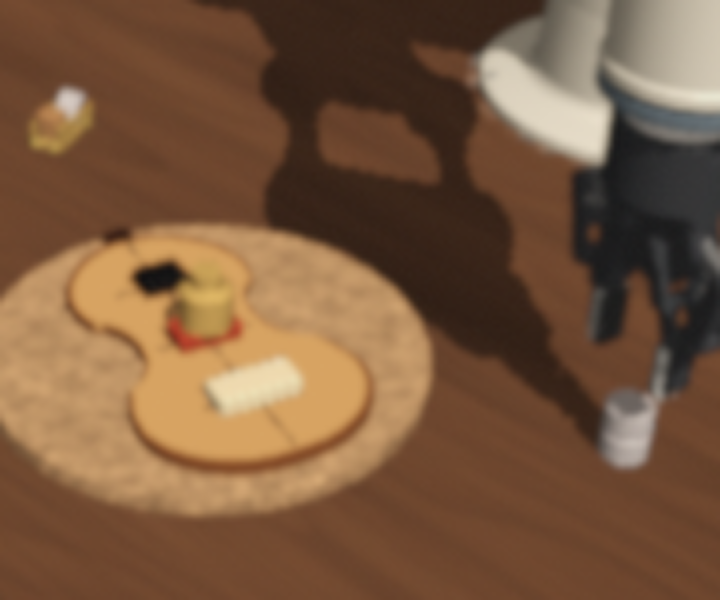

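View pics/t12.png

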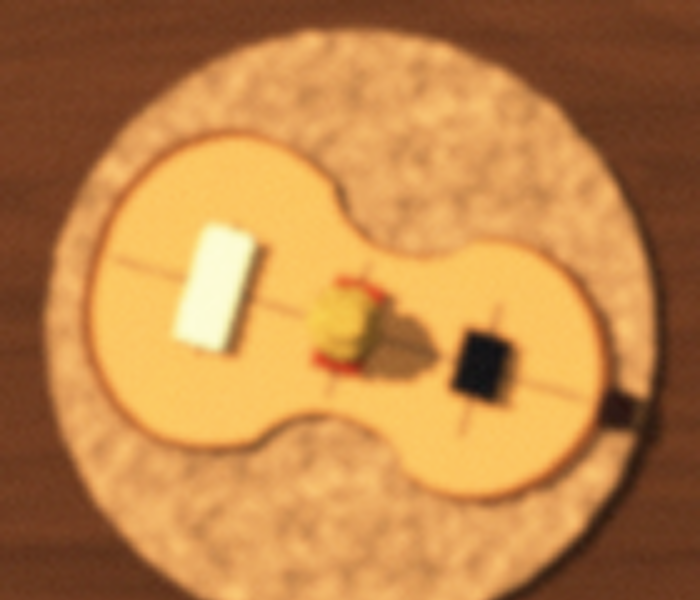

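Brass stands upright, centred on the red cleat at (345,322), and the pale cleat is now centred. Next I pick up the steel weight.

```bash
python3 -m pendant '[{"offset":[-0.2,1,-12],"dr":[0,0,0],"gripper":60},{"offset":[-0.2,1,-25],"dr":[0,0,0],"gripper":60},{"offset":[-0.2,1,-38],"dr":[0,0,0],"gripper":60},{"offset":[-0.2,1,-50],"dr":[0,0,0],"gripper":60},{"offset":[-0.2,1,-55],"dr":[0,0,0],"gripper":60}]'
python3 -m pendant '[{"offset":[0,0,0],"dr":[0,0,0],"gripper":50},{"offset":[0,0,0],"dr":[0,0,0],"gripper":30},{"offset":[0,0,0],"dr":[0,0,0],"gripper":12},{"offset":[0,0,0],"dr":[0,0,0],"gripper":12},{"offset":[0,0,0],"dr":[0,0,0],"gripper":12}]'
python3 -m pendant '[{"offset":[0,0,0],"dr":[0,0,0],"gripper":12},{"offset":[0,0,5],"dr":[0,0,0],"gripper":12},{"offset":[0,0,15],"dr":[0,0,0],"gripper":12},{"offset":[0,0,35],"dr":[0,0,0],"gripper":12},{"offset":[0,0,65],"dr":[0,0,0],"gripper":12}]'
```

```text
t: 35.85
eef_pos: [0.4018, 0.2615, 0.0062]
ee_rot: [[-0.956, 0.292, -0.0], [0.292, 0.956, -0.0], [0.0, -0.0, -1.0]]
wrist_force: [-0.2, 0.8, 0.5]
finger_gap: 0.0512
t: 36.35
eef_pos: [0.4019, 0.262, 0.0074]
ee_rot: [[-0.957, 0.291, 0.001], [0.291, 0.957, 0.0], [-0.001, 0.0, -1.0]]
wrist_force: [-0.8, -2.2, 7.9]
finger_gap: 0.0283
t: 36.85
eef_pos: [0.401, 0.2616, 0.0723]
ee_rot: [[-0.957, 0.292, -0.002], [0.292, 0.957, -0.001], [0.002, -0.001, -1.0]]
wrist_force: [0.7, 0.3, -2.4]
finger_gap: 0.0284
```

```bash
python3 -m pendant '[{"offset":[10,-12,10],"dr":[0,0,0],"gripper":12},{"offset":[35,-41,20],"dr":[0,0,0],"gripper":12},{"offset":[62,-74,30],"dr":[0,0,0],"gripper":12},{"offset":[90,-107,30],"dr":[0,0,0],"gripper":12},{"offset":[118,-140,30],"dr":[0,0,0],"gripper":12}]'
python3 -m pendant '[{"offset":[20,-24,0],"dr":[0,0,0],"gripper":12},{"offset":[28,-34,0],"dr":[0,0,0],"gripper":12},{"offset":[28,-34,-5],"dr":[0,0,0],"gripper":12},{"offset":[28,-34,-20],"dr":[0,0,0],"gripper":12},{"offset":[28,-34,-35],"dr":[0,0,0],"gripper":12}]'
python3 -m pendant '[{"offset":[0,0,-5],"dr":[0,0,0],"gripper":12},{"offset":[0,0,-10],"dr":[0,0,0],"gripper":12},{"offset":[0,0,-14],"dr":[0,0,0],"gripper":12},{"offset":[0,0,-14],"dr":[0,0,0],"gripper":12},{"offset":[0,0,-14],"dr":[0,0,0],"gripper":12}]'
python3 - <<'E'
from h import *
s=sensors.state();e=s['eef_pos']*1000;print(e)
c=optics.camera('scene');im=cv2.resize(c['image'],None,fx=5,fy=5,interpolation=cv2.INTER_CUBIC)
def mk(X,col):
    p=(proj(c,np.array(X)/1000)+.5)*5-.5;cv2.circle(im,tuple(int(round(q)) for q in p),2,col,-1)
b=e[2]-7.2
for a in range(0,360,20): mk([e[0]+15*np.cos(np.radians(a)),e[1]+15*np.sin(np.radians(a)),b],(255,0,0))
cv2.imwrite('pics/s13.png',im[900:1400,1000:1700])
E
```

```text
t: 37.35
eef_pos: [0.5208, 0.1205, 0.1032]
ee_rot: [[-0.957, 0.291, 0.001], [0.291, 0.957, 0.0], [-0.001, 0.001, -1.0]]
wrist_force: [0.2, 1.1, -3.1]
finger_gap: 0.0284
t: 37.85
eef_pos: [0.5468, 0.0889, 0.0667]
ee_rot: [[-0.957, 0.291, -0.0], [0.291, 0.957, 0.0], [0.0, 0.0, -1.0]]
wrist_force: [0.3, -0.1, -2.5]
finger_gap: 0.0284
t: 38.35
eef_pos: [0.5478, 0.088, 0.0531]
ee_rot: [[-0.957, 0.291, 0.0], [0.291, 0.957, 0.0], [-0.0, 0.0, -1.0]]
wrist_force: [0.3, 0.3, -1.9]
finger_gap: 0.0283
[547.8161417   88.03720465  53.14633232]
```

View pics/s13.png

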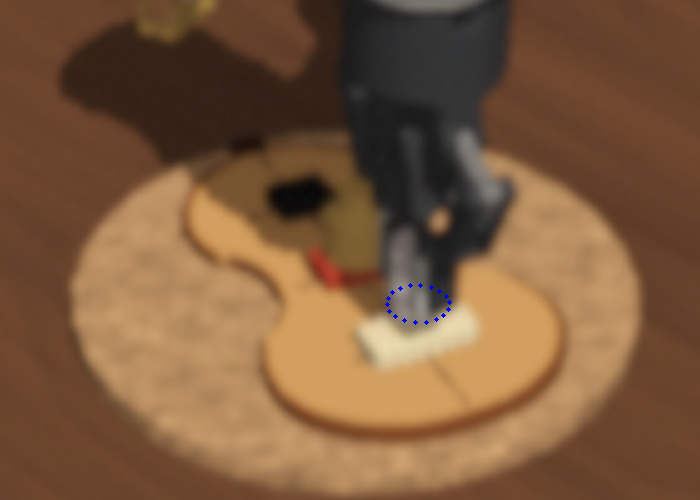

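```bash
python3 -m pendant '[{"offset":[0.2,-0.2,-3],"dr":[0,0,0],"gripper":12},{"offset":[0.2,-0.2,-6],"dr":[0,0,0],"gripper":12},{"offset":[0.2,-0.2,-9],"dr":[0,0,0],"gripper":12},{"offset":[0.2,-0.2,-10],"dr":[0,0,0],"gripper":12},{"offset":[0.2,-0.2,-10],"dr":[0,0,0],"gripper":12}]'
python3 -m pendant '[{"offset":[0,0,-0.3],"dr":[0,0,0],"gripper":12},{"offset":[0,0,-0.6],"dr":[0,0,0],"gripper":12},{"offset":[0,0,-0.8],"dr":[0,0,0],"gripper":12},{"offset":[0,0,-0.8],"dr":[0,0,0],"gripper":12},{"offset":[0,0,-0.8],"dr":[0,0,0],"gripper":12}]'
```

```text
t: 38.9
eef_pos: [0.5478, 0.0877, 0.0426]
ee_rot: [[-0.957, 0.292, -0.0], [0.292, 0.957, -0.0], [0.0, -0.0, -1.0]]
wrist_force: [-0.2, 0.2, -2.1]
finger_gap: 0.028
t: 39.4
eef_pos: [0.5479, 0.0877, 0.0421]
ee_rot: [[-0.957, 0.292, 0.0], [0.292, 0.957, -0.0], [-0.0, 0.0, -1.0]]
wrist_force: [-0.4, -0.2, -2.0]
finger_gap: 0.0282
```

```bash
python3 -m pendant '[{"offset":[0,0,-0.2],"dr":[0,0,0],"gripper":12},{"offset":[0,0,-0.4],"dr":[0,0,0],"gripper":12},{"offset":[0,0,-0.6],"dr":[0,0,0],"gripper":12},{"offset":[0,0,-0.6],"dr":[0,0,0],"gripper":12},{"offset":[0,0,-0.6],"dr":[0,0,0],"gripper":12}]'
```

```text
t: 39.9
eef_pos: [0.5479, 0.0877, 0.0414]
ee_rot: [[-0.957, 0.292, -0.0], [0.292, 0.957, -0.0], [0.0, -0.0, -1.0]]
wrist_force: [0.1, 0.9, -2.4]
finger_gap: 0.0282
```

```bash
python3 -m pendant '[{"offset":[0,0,-0.2],"dr":[0,0,0],"gripper":12},{"offset":[0,0,-0.4],"dr":[0,0,0],"gripper":12},{"offset":[0,0,-0.5],"dr":[0,0,0],"gripper":12},{"offset":[0,0,-0.5],"dr":[0,0,0],"gripper":12},{"offset":[0,0,-0.5],"dr":[0,0,0],"gripper":12}]'
```

```text
t: 40.4
eef_pos: [0.5479, 0.0877, 0.0413]
ee_rot: [[-0.957, 0.291, 0.0], [0.291, 0.957, -0.0], [-0.0, 0.0, -1.0]]
wrist_force: [-2.4, -0.2, 8.4]
finger_gap: 0.0286
```

```bash
python3 -m pendant '[{"offset":[0,0,0.3],"dr":[0,0,0],"gripper":12},{"offset":[0,0,0.3],"dr":[0,0,0],"gripper":35},{"offset":[0,0,0.3],"dr":[0,0,0],"gripper":48},{"offset":[0,0,0.3],"dr":[0,0,0],"gripper":48},{"offset":[0,0,6],"dr":[0,0,0],"gripper":48}]'
python3 -m pendant '[{"offset":[0,0,12],"dr":[0,0,0],"gripper":48},{"offset":[0,0,25],"dr":[0,0,0],"gripper":48},{"offset":[0,0,40],"dr":[0,0,0],"gripper":48},{"offset":[0,0,60],"dr":[0,0,0],"gripper":48},{"offset":[0,0,85],"dr":[0,0,0],"gripper":48}]'
python3 -m pendant '[{"offset":[-15,30,10],"dr":[0,0,0],"gripper":48},{"offset":[-35,70,10],"dr":[0,0,0],"gripper":48},{"offset":[-55,110,10],"dr":[0,0,0],"gripper":48},{"offset":[-75,150,10],"dr":[0,0,0],"gripper":48},{"offset":[-95,190,10],"dr":[0,0,0],"gripper":48}]'
python3 -m pendant '[{"offset":[-10,40,0],"dr":[0,0,0],"gripper":48},{"offset":[-20,70,0],"dr":[0,0,0],"gripper":48},{"offset":[-20,70,0],"dr":[0,0,0],"gripper":48},{"offset":[-20,70,0],"dr":[0,0,0],"gripper":48},{"offset":[-20,70,0],"dr":[0,0,0],"gripper":48}]'
python3 chk.py 14; python3 - <<'E'
from h import *
cv2.imwrite('pics/full.png',optics.camera('top')['image'])
E
```

```text
t: 40.9
eef_pos: [0.5475, 0.0877, 0.0466]
ee_rot: [[-0.957, 0.292, -0.001], [0.292, 0.957, -0.0], [0.001, -0.0, -1.0]]
wrist_force: [-0.1, 0.7, 0.0]
finger_gap: 0.041
t: 41.4
eef_pos: [0.5477, 0.0877, 0.1335]
ee_rot: [[-0.957, 0.292, -0.0], [0.292, 0.957, -0.0], [0.0, -0.0, -1.0]]
wrist_force: [0.5, 0.6, 0.0]
finger_gap: 0.0411
t: 41.9
eef_pos: [0.4521, 0.2792, 0.1433]
ee_rot: [[-0.956, 0.292, 0.001], [0.292, 0.956, 0.001], [-0.001, 0.001, -1.0]]
wrist_force: [1.5, 1.2, -1.1]
finger_gap: 0.0412
t: 42.4
eef_pos: [0.4332, 0.3471, 0.1425]
ee_rot: [[-0.956, 0.292, 0.0], [0.292, 0.956, 0.0], [-0.0, 0.0, -1.0]]
wrist_force: [0.2, 0.8, 0.0]
finger_gap: 0.041
[433.17305871 347.05795377 142.53052961]
pale (array([549.4,  92.2]), array([34.7, 59.4]), 163.3) plate xy -70.6699 -0.044119999999978114
red (array([517.8,   9.1]), array([44.6, 46.2]), 54.6) plate xy 18.037300000000002 -5.99285
black (array([510. , -38.2]), array([19.8, 27.2]), 163.8) plate xy 65.5534 0.36356000000004657
```

View pics/s14.png

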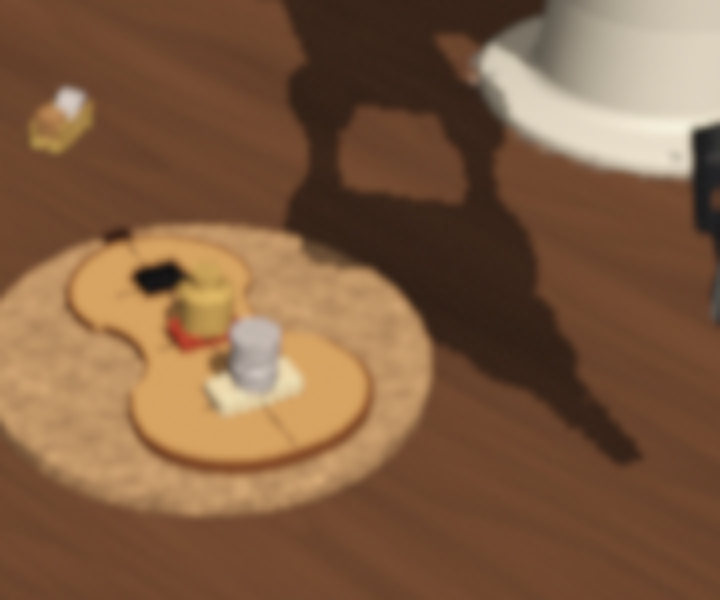

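View pics/t14.png

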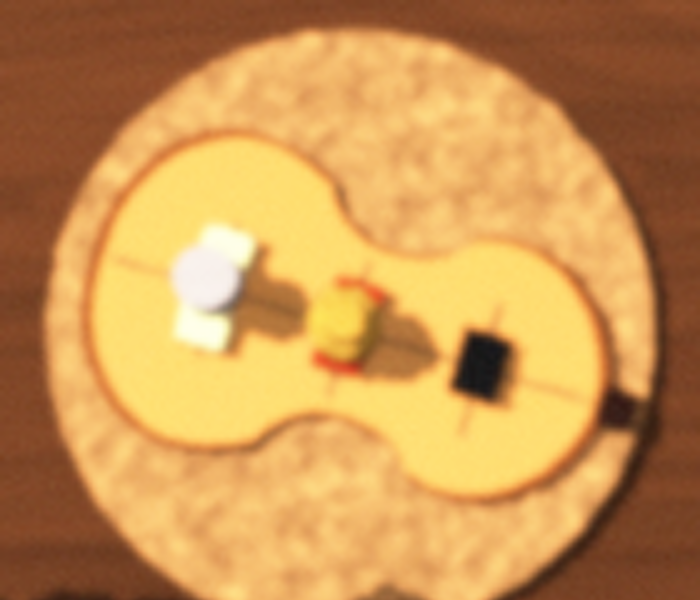

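View pics/full.png

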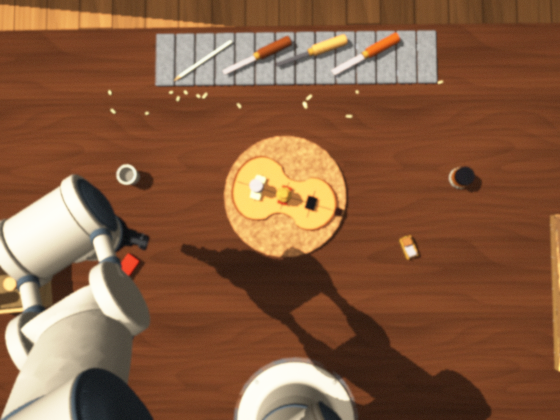

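```bash
python3 - <<'E'
from h import *
from bench import order
c=optics.camera('top')
o=np.array([528.8,24.6]);u=np.array([-.2921,-.9564]);v=np.array([.9564,-.2921])
for n,p,z in (('steel',(207,278),.070),('brass body',(345,323),.060)):
    q=((p[0]+.5)/5-.5+215,(p[1]+.5)/5-.5+130);d=toz(c,q,z)[:2]*1000-o;print(n,np.round([d@u,d@v],1))
order.hand_in()
E
```

```text
steel [-65.5  -0.4]
brass body [-0.1 -1.1]
the job is handed in; nothing more can be done
```

The job is done and handed in at about 42 s. All three cleats lie flat across the centre joint on their crosses, and both weights stand upright on them.

**Order:** I placed the long pale cleat, the short black one and the smaller red one, then set the brass weight on the red cleat and the steel weight on the pale one. The pale cleat first lay about 2 mm off centre. I regrasped and re-centred it before setting the weights.

**Force:** Each piece was lowered in small steps until contact. Wrist readings at contact stayed under 12 N.

**Last positions** from the top camera, in plate coordinates (x along the joint, y across it). I measured red and pale before their weights covered them:

| Piece | Target (mm) | Measured (mm) |
|---|---|---|
| Pale cleat | (-65, 0) | about (-66.4, -0.1) |
| Red cleat | (0, 0) | about (0.1, -0.3) |
| Black cleat | (65, 0) | about (65.6, 0.4) |
| Steel weight | (-65, 0) | about (-65.5, -0.4) |
| Brass weight | (0, 0) | about (-0.1, -1.1) |

**Disagreements:** Some automatic colour checks on the red and pale cleats gave wrong centres and sizes, because shadow or a weight was caught in the mask. I discarded those and used the clean readings above. The weight positions come from centres I read by eye in the last picture.

**Bystanders:** The glue jar, finger plane and brush pot appear unmoved in the final picture, which I checked by eye. The arm was well clear and touching nothing at hand-in.

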